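Load the curing pot and bolt it down crosswise

TASK

Load the curing pot: lift its hinged lid right back until it rests on its stop, lay every hexagonal plaster mould flat on the pot's floor, packed together face to face so that each one touches all the others, and swing the lid fully shut. Then tighten the four lid knobs clockwise in crisscross order, each knob followed by the one diagonally opposite: in a first round turn every knob about half of its travel, and only then, in a second crisscross round, turn each one up to its stop. Leave the casts, the wax tray and the plaster block where they are.

Things in the scene. Friction and masses are not known exactly. Their poses are not given: they have to be found in the camera images.
- pot_floor (a point): Centre of the inner floor of the curing pot, a fixed square aluminium trough, 196 x 196 mm outside, 168 x 168 mm inside, walls 14 mm thick, rim 75 mm above the bench, inner floor 14 mm above the bench. Axes: x away from the robot, y towards the hinge (robot's left), z up; the pot stands a little turned.
- lid_hinge (a point): Middle of the lid's hinge line, at the left (+y) edge of the pot, 102 mm from the pot's centre and 75 mm above the bench; axes as the pot's; the hinge line runs along x.
- lid (a joint): Opening angle of the flat steel lid (204 x 204 x 10 mm, about 0.7 kg with its knobs): 0 shut, 1.85 rad laid back on its stop, past upright. It swings up from the handle side and over to the left. The hinge is damped (0.8 N m s/rad), so the lid sinks slowly when let go: back shut before upright, onto the stop after it. The turned knobs do not lock the lid.
- lid_handle (a point): Middle of the lid's handle, a round bar 12 mm thick and 90 mm long, parallel to the hinge line, 249 mm from it and 5 mm above the lid's underside (the underside is level with the hinge line when shut); the bar stands 45 mm clear of the lid's edge on the side opposite the hinge, on two arms at its ends.
- knob_nl (a joint): Turn of the lid knob near the robot, at the hinge side (pot frame x -85, y +85 mm), clockwise seen from above: about 0 (up to 0.2) at the start, slack; 2.4 rad (about 138 degrees) at its firm stop, tight. Half of the travel is 1.2 rad. It stays where it is left (friction 0.05 N m). Diagonal partner: knob_fr.
- knob_nl_grip (a point): Grip point on that knob's axis, 30 mm above the lid's top face (shut: 115 mm above the bench). The knob is a black wing 56 mm long, 14 mm thick and 32 mm tall (from 12 to 44 mm above the lid's top) on a round boss of radius 17 mm, 8 mm high. Site x runs along the wing and turns with it; at 0 it is parallel to the pot's x axis.
- knob_nr (a joint): Turn of the lid knob near the robot, at the handle side (x -85, y -85 mm), clockwise seen from above: about 0 (up to 0.2) at the start, slack; 2.4 rad (about 138 degrees) at its firm stop, tight. Half of the travel is 1.2 rad. It stays where it is left (friction 0.05 N m). Diagonal partner: knob_fl.
- knob_nr_grip (a point): Grip point on that knob's axis, 30 mm above the lid's top face (shut: 115 mm above the bench). The knob is a black wing 56 mm long, 14 mm thick and 32 mm tall (from 12 to 44 mm above the lid's top) on a round boss of radius 17 mm, 8 mm high. Site x runs along the wing and turns with it; at 0 it is parallel to the pot's x axis.
- knob_fl (a joint): Turn of the lid knob far from the robot, at the hinge side (x +85, y +85 mm), clockwise seen from above: about 0 (up to 0.2) at the start, slack; 2.4 rad (about 138 degrees) at its firm stop, tight. Half of the travel is 1.2 rad. It stays where it is left (friction 0.05 N m). Diagonal partner: knob_nr.
- knob_fl_grip (a point): Grip point on that knob's axis, 30 mm above the lid's top face (shut: 115 mm above the bench). The knob is a black wing 56 mm long, 14 mm thick and 32 mm tall (from 12 to 44 mm above the lid's top) on a round boss of radius 17 mm, 8 mm high. Site x runs along the wing and turns with it; at 0 it is parallel to the pot's x axis.
- knob_fr (a joint): Turn of the lid knob far from the robot, at the handle side (x +85, y -85 mm), clockwise seen from above: about 0 (up to 0.2) at the start, slack; 2.4 rad (about 138 degrees) at its firm stop, tight. Half of the travel is 1.2 rad. It stays where it is left (friction 0.05 N m). Diagonal partner: knob_nl.
- knob_fr_grip (a point): Grip point on that knob's axis, 30 mm above the lid's top face (shut: 115 mm above the bench). The knob is a black wing 56 mm long, 14 mm thick and 32 mm tall (from 12 to 44 mm above the lid's top) on a round boss of radius 17 mm, 8 mm high. Site x runs along the wing and turns with it; at 0 it is parallel to the pot's x axis.
- mould_0_mid (a point): Centre of the hexagonal part of a plaster mould (0.2 to 0.25 kg; two or three of them are present): a flat hexagonal block 64 mm across flats (74 mm across corners), 25 mm high, with a grip tab on top, 30 mm long (along point x), 14 mm thick (along y), from 12 to 42 mm above this point. The flat faces look along +-x and +-60 and +-120 degrees from it; corners point along +-y. Packed face to face, the centres of two moulds are 64 mm apart.
- mould_1_mid (a point): Centre of the hexagonal part of a plaster mould (0.2 to 0.25 kg; two or three of them are present): a flat hexagonal block 64 mm across flats (74 mm across corners), 25 mm high, with a grip tab on top, 30 mm long (along point x), 14 mm thick (along y), from 12 to 42 mm above this point. The flat faces look along +-x and +-60 and +-120 degrees from it; corners point along +-y. Packed face to face, the centres of two moulds are 64 mm apart.
- mould_2_mid (a point): Centre of the hexagonal part of a plaster mould (0.2 to 0.25 kg; two or three of them are present): a flat hexagonal block 64 mm across flats (74 mm across corners), 25 mm high, with a grip tab on top, 30 mm long (along point x), 14 mm thick (along y), from 12 to 42 mm above this point. The flat faces look along +-x and +-60 and +-120 degrees from it; corners point along +-y. Packed face to face, the centres of two moulds are 64 mm apart.
- cast_white: White plaster dental cast, 60 x 77 x 26 mm, a bystander; origin at the centre of its underside.
- cast_teal: Teal dental cast, 60 x 77 x 29 mm, a bystander; origin at the centre of its underside.
- wax_tray: Black tray with pink wax scraps, 62 x 98 x 25 mm, a bystander; origin at the centre of its underside.
- plaster_block: Small plaster block, 46 x 52 x 36 mm, a bystander; origin at the centre of its underside.
Things that resemble listed ones, but are neither listed nor needed, are in the scene too. What is shaped like the part that bears mould_0_mid but blue or purple is not meant.

How it is judged:
By the outcome, as a careful person would: the job done as asked, in the order asked, and still so for the second after the job is handed in, with the robot touching nothing.
Of mould_0, mould_1, mould_2 only 2 to 3 are there at a start; the rules pass over those that are not, and their reading is None.
At some moment in a run one of mould_0, mould_1, mould_2 may be knocked a few centimetres aside while the robot is not near it.
Once in a run the grip may slacken for a moment while it holds something.
It also fails if it takes over 210 s, if anything falls off the work surface, if the arm or the gripper's body presses on something with over 40 N, if the wrist force passes 120 N, or if a joint passes its speed limit or range.

ROBOT

A 6-joint arm with a two-finger parallel gripper is mounted at the origin on a cart in front of the work surface, level with it; the furniture and walls round the work are solid. World frame = base frame: x ahead of the robot, y to its left, z up, the work surface at z = 0. Lengths are in m, angles in degrees, forces in N, time in s.
With the tool pointing down it reaches from about 0.3 to 0.75 m from the base axis. Payload 8.5 kg.
Tool frame: the origin (TCP) lies at the very end of the fingers, on their centre line; the grasp point (between the pads) lies 19 mm behind it; z points along the fingers, y is the line along which they close (so a half turn about z gives the same grasp; the last joint's range is limited). The gripper opens to 85 mm and grips with 20 to 120 N. Pads are 22 mm wide; open, the fingers measure 114 mm over their backs; the gripper's body (76 mm by 85 mm) begins 54 mm behind the grasp point. The pads swing forward as they close: fully open they stand 13 mm farther back than shut.
Start: joints at [61.92, 21.807, 74.336, -0, 83.858, -12.336], TCP at [0.149, 0.529, 0.231] pointing down, gripper open.
Joint ranges: [-178.18, 178.18], [-50.72, 133.34], [12.68, 142.11], [-81.47, 261.47], [9.98, 163.14], [-165.26, 165.26]. Speed limits (degrees/s): [136.94, 136.94, 180, 180, 180, 180].

INTERFACE

Orientations are given as a 3x3 rotation matrix whose columns are the frame's x, y, z axes.
In Python, from rig import observe, cams, ticket gives the robot as it stands.
- The arm moves only by the tool move_arm, never from a script. Its arguments are lists of equal length, an entry for each row: "jaw": the finger opening in cm, from 0 to 8.54; "dp": the shift along the tool's x, y, z in cm, a list of three; "turn": the turn, a rotation vector about the tool's x, y, z in rad, a list of three. In form: {"jaw": [jaw, ...], "dp": [[tx, ty, tz], ...], "turn": [[wx, wy, wz], ...]}. A call has 1 to 12 rows; each row shifts and turns the commanded pose from where the row before left it, along the tool's axes as they then stand; what a row does not reach is not made up. A row lasts 1/12 s, in which the tool goes at most 41.7 mm and 7.16 degrees, less where a joint would pass 70% of its speed; a pose out of reach is approached as far as the arm can. A call is refused whole if a number of a shift passes 4.17 or a number of a turn 0.125, either way. A call with a gripper value outside its range is refused whole. The fingers move at their own pace and stop on an object; "force" is the grip in N (left out, the last holds). Time passes only in rows, so rows that do not move let the fingers close. It gives the time, the measured TCP pose, the force, the opening and the grip force at its end, in the units of the state.
- observe(): the state, without advancing time (a new reading comes with each control period).
- cams.get_image(name): name is "side" or "top" or "wrist"; returns (picture, depth): 480x640x3 uint8, red, green, blue; 480x640 float32, m along the optical axis (not along the pixel's ray), 0 where there is no reading.
- cams.calibration(name): a dict with "vertical_fov" (degrees; the focal length in pixels is half the picture's height over the tangent of half this angle, whatever the lens; pixels are square), "cx", "cy" (the principal point, pixels), "view" (4x4, takes a point from world to camera coordinates); the wrist camera has in their place "tool_from_camera" (4x4, takes a point from camera to tool coordinates, whose origin is the TCP and whose axes are the flange's). Camera axes: x right, y up, looking along -z (the intrinsics and any distortion apply to the point x, -y, -z); pixel columns grow to the right and rows downward; lengths in m; the calibration is good to about 2 mm. A picture is of the moment at which its call begins: read the wrist's pose just before it. calibration takes no time and is no camera call.
- ticket.close_job(): hands the job in; it is judged then, once.
Trained networks look in the newest picture that a camera, given by its name, has taken for a name from the list of things; names that differ only in an ending like _2 or _b are one class to them, and where a whole thing is asked for, a point or a joint stands for the part that bears it (a point fixed in the world has none). Each returns a list of dicts, best first, with "p" (0 to 1); they miss things now and then, are a little off and sometimes report something else, mostly with a low value. They report only what shows in the picture. A call takes as long as a camera call. They do not tell look-alikes from the thing itself.
- cams.spot_in(camera, query): "box" ([centre column, centre row, width, height] as shares, 0 to 1, of the picture: columns of its width, rows of its height, round what is visible of it).
- cams.outline_of(camera, query): "mask" (480x640 bool, what is visible of it) and "box" ([centre column, centre row, width, height] as shares, 0 to 1, of the picture: columns of its width, rows of its height, round what is visible of it).
- cams.mark_of(camera, query): "location" ([column, row] as shares, 0 to 1, of the picture: columns of its width, rows of its height: a listed point, or the origin of a listed thing).
The state is a dict: "time_s": time; "q": joint angles; "qvel": joint speeds; "joint_efforts": joint torques, N m; "position": TCP position; "tool_rot": TCP orientation; "ft_force": force on the tool from outside, world axes, zero at the start; "wrist_torque": the same for the moment, N m; "grip_width": finger opening in m; "gripper_force": force on a finger pad.
Only numpy, scipy, OpenCV 4.12 (cv2) and the standard library are available. Lean on these libraries where they do the work, as an engineer would, in place of code of your own. Each camera call takes 0.05 s, during which the arm holds its last target. There are 200 camera calls.

## Working session

There is one attempt and no reset: what is moved stays moved. The work goes in short steps, Python scripts to look and compute and a tool call to move; the robot and the scene stay as the last step left them, time stands still between calls to the robot, and variables do not carry over. Pictures are saved under pics/ and viewed, at most 14 in all, crops included, and the job is handed in when it is done.

Besides the shell and the picture viewer there is one more tool, called after "Request:" in YAML: its name, and indented under it one key for each argument. move_arm: Moves the arm, as the interface text tells. Its arguments: {"type":"object","properties":{"jaw":{"type":"array","items":{"type":"number"}},"dp":{"type":"array","items":{"type":"array","items":{"type":"number"}}},"turn":{"type":"array","items":{"type":"array","items":{"type":"number"}}},"force":{"type":"number"}},"required":["jaw","dp","turn"]}

```bash
ls; mkdir -p pics
cat > h.py <<'E'
import numpy as np, cv2
from rig import observe, cams, ticket
from scipy.spatial.transform import Rotation as R
def intr(n):
    c=cams.calibration(n); f=240/np.tan(np.radians(c["vertical_fov"])/2); return c,f
def cam2world(n,s=None):
    c,f=intr(n)
    if n!="wrist": return np.linalg.inv(np.array(c["view"]))
    s=s or observe(); T=np.eye(4); T[:3,:3]=s["tool_rot"]; T[:3,3]=s["position"]
    return T@np.array(c["tool_from_camera"])
def ray(n,u,v,s=None):
    c,f=intr(n); M=cam2world(n,s)
    d=np.array([(u-c["cx"])/f,-(v-c["cy"])/f,-1.]); return M[:3,3],M[:3,:3]@d
def at_z(n,u,v,z,s=None):
    o,d=ray(n,u,v,s); return o+d*(z-o[2])/d[2]
def cloud(n,dep,s=None):
    c,f=intr(n); M=cam2world(n,s); v,u=np.mgrid[:480,:640]
    P=np.stack([(u-c["cx"])/f*dep,-(v-c["cy"])/f*dep,-dep],-1); return P@M[:3,:3].T+M[:3,3]
def proj(n,p,s=None):
    c,f=intr(n); q=np.linalg.inv(cam2world(n,s))@np.r_[p,1]; return c["cx"]-f*q[0]/q[2], c["cy"]+f*q[1]/q[2]
E
python3 - <<'E'
from h import *
print({k:v for k,v in observe().items()})
for n in("side","top","wrist"):
    c=cams.calibration(n); print(n,{k:np.round(v,4).tolist() if not isinstance(v,(dict,str)) else v for k,v in c.items()})
ims=[]
for n in("side","top"):
    im,d=cams.get_image(n); np.savez(f"/tmp/{n}.npz",im=im,d=d); cv2.imwrite(f"pics/{n}0.png",im[:,:,::-1])
    for q in("mould_0_mid","lid_handle","knob_nl_grip","knob_fr_grip","pot_floor","lid_hinge"):
        for r in cams.mark_of(n,q)[:6]:
            print(n,q,round(r["p"],2),np.round(np.array(r["location"])*[640,480],1))
E
```

```text
pics
{'time_s': 0.0, 'q': array([ 6.19181094e+01,  2.18406789e+01,  7.43846754e+01, -5.89164550e-04,
        8.38586570e+01, -1.23363898e+01]), 'qvel': array([ 0.02681935, -0.05659532,  0.00706882, -0.02355251, -0.00823841,
        0.00551143]), 'joint_efforts': array([ 1.24569553e-03, -4.48451936e+01, -2.31285149e+01, -7.94352377e-05,
        4.76293091e-03, -4.85481530e-05]), 'position': array([0.14911868, 0.52909214, 0.23071516]), 'tool_rot': array([[-9.62476746e-01,  2.71363317e-01, -6.81202978e-04],
       [ 2.71364002e-01,  9.62475918e-01, -1.29846987e-03],
       [ 3.03284370e-04, -1.43460103e-03, -9.99998925e-01]]), 'ft_force': array([ 0.43296629, -1.09966525,  0.50952376]), 'wrist_torque': array([-0.02541422,  0.01318845, -0.00871127]), 'gripper_force': 0.0, 'grip_width': 0.0853955974932907}
side {'vertical_fov': 57.0305, 'cx': 316.9537, 'cy': 239.8887, 'view': [[0.9677, -0.252, 0.0107, -0.5659], [0.0772, 0.3363, 0.9386, -0.1227], [-0.2401, -0.9074, 0.3448, -0.9733], [0.0, 0.0, 0.0, 1.0]]}
top {'vertical_fov': 54.9804, 'cx': 317.8016, 'cy': 243.5434, 'view': [[-0.0138, -0.99
[... 257 characters left out ...]
.0], [0.0013, 0.2645, -0.9644, -0.1416], [0.0, 0.0, 0.0, 1.0]]}
side mould_0_mid 0.92 [349.  287.9]
side mould_0_mid 0.82 [307.3 332.8]
side mould_0_mid 0.76 [365.2 315.8]
side mould_0_mid 0.42 [353.7 372.1]
side lid_handle 0.83 [297.9 252.1]
side knob_nl_grip 0.71 [294.2 252.8]
side knob_nl_grip 0.68 [257.9 208.6]
side knob_fr_grip 0.91 [326.3 226.8]
side pot_floor 0.6 [366.9 319.2]
side lid_hinge 0.66 [361.1 245.2]
side lid_hinge 0.65 [287.5 218.7]
top mould_0_mid 0.95 [338.9 215.2]
top mould_0_mid 0.87 [405.3 266.8]
top mould_0_mid 0.66 [394.9 216.7]
top lid_handle 0.7 [305.  254.2]
top knob_nl_grip 0.65 [197.1 281.5]
top knob_fr_grip 0.81 [284.2 219. ]
top knob_fr_grip 0.75 [197.3 244.6]
```

View pics/top0.png

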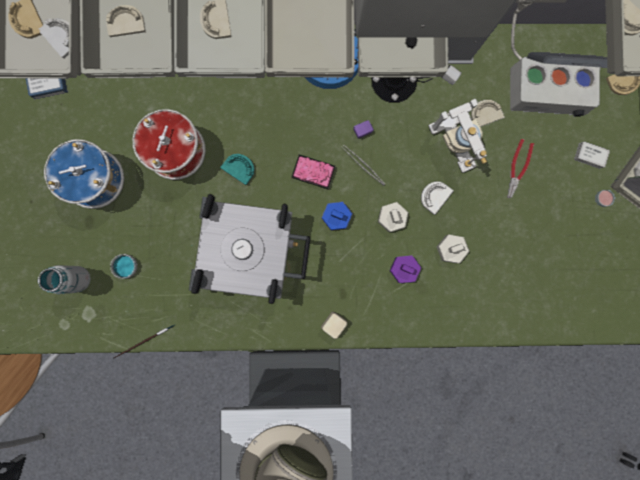

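View pics/side0.png

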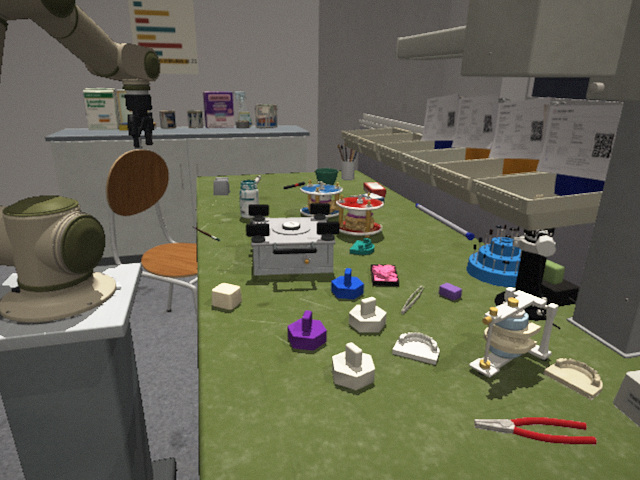

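Run:
```python
from h import *
z=np.load("/tmp/top.npz"); im,d=z["im"],z["d"]; P=cloud("top",d)
def rep(name,m):
    pts=P[m&(d>0)]; 
    if len(pts)<10: print(name,"few"); return
    c,sz,a=cv2.minAreaRect((pts[:,:2]*1000).astype(np.float32))
    print(name,"n",len(pts),"mean",np.round(pts.mean(0),4),"rect c",np.round(c,1),"size",np.round(sz,1),"ang",round(a,1),"z",np.round(np.percentile(pts[:,2],[5,50,95]),4))
v,u=np.mgrid[:480,:640]
def box(a,b,c,e): return (u>=a)&(u<=b)&(v>=c)&(v<=e)
for nm,b in dict(m0=(375,412,198,234),m1=(435,472,232,266)).items():
    k=box(*b)
    rep(nm+" hex",k&(P[:,:,2]>.012)); rep(nm+" tab",k&(P[:,:,2]>.042))
    print(at_z("top",(b[0]+b[1])/2,(b[2]+b[3])/2,0.025))
k=box(185,325,190,305)
lid=k&(P[:,:,2]>.078)&(P[:,:,2]<.092)
n,l=cv2.connectedComponents(lid.astype(np.uint8)); big=1+np.argmax(np.bincount(l.ravel())[1:])
rep("lid",l==big); 
hn=k&(u>288)&(P[:,:,2]>.06)&(P[:,:,2]<.1); rep("handle side",hn)
kn=k&(P[:,:,2]>.108); n,l=cv2.connectedComponents(kn.astype(np.uint8))
for i in range(1,n):
    if (l==i).sum()>15: rep("knob",l==i)
rep("bench",box(300,320,320,340))
```

```text
m0 hex n 604 mean [ 0.6159 -0.268   0.0281] rect c [ 617.5 -269.2] size [71.7 65. ] ang 46.8 z [0.0203 0.0248 0.0538]
m0 tab n 77 mean [ 0.616  -0.2687  0.0527] rect c [ 616.8 -269. ] size [29.9 13.7] ang 13.9 z [0.0476 0.0532 0.0562]
[ 0.61742347 -0.27137803  0.025     ]
m1 hex n 621 mean [ 0.5355 -0.4145  0.0278] rect c [ 535.8 -416.3] size [72.  64.8] ang 81.0 z [0.0198 0.0246 0.0537]
m1 tab n 80 mean [ 0.5355 -0.4152  0.0525] rect c [ 535.8 -416.4] size [14.1 29.9] ang 19.4 z [0.0467 0.0531 0.0567]
[ 0.53417179 -0.41749634  0.025     ]
lid n 7027 mean [0.5361 0.0855 0.0847] rect c [534.8  70.9] size [261.3 204. ] ang 81.7 z [0.0808 0.0845 0.0894]
handle side n 380 mean [ 0.5289 -0.0423  0.0838] rect c [545.6 -40.2] size [ 48.9 157.7] ang 89.6 z [0.0796 0.0836 0.0886]
knob n 192 mean [0.6325 0.1631 0.1245] rect c [633.5 164.7] size [15.1 54.5] ang 74.4 z [0.1112 0.1264 0.1301]
knob n 166 mean [ 0.6087 -0.0039  0.1259] rect c [610.2  -3.5] size [14.3 56.7] ang 79.9 z [0.1177 0.1269 0.1299]
knob n 194 mean [0.4662 0.1871 0.1247] rect c [466.3 188.7] size [14.6 54.9] ang 77.4 z [0.1127 0.1264 0.1301]
knob n 164 mean [0.442  0.0202 0.1264] rect c [441.8  20.7] size [13.9 54.3] ang 81.3 z [0.1207 0.1272 0.1302]
bench n 439 mean [ 0.3395 -0.0623 -0.001 ] rect c [339.4 -62.3] size [49.6 50. ] ang 89.4 z [-0.005  -0.0008  0.0028]
```

```bash
cat >> h.py <<'E'
C=np.array([.5380,.0926]); PSI=-8.2; EX=np.array([np.cos(np.radians(PSI)),np.sin(np.radians(PSI))]); EY=np.array([-EX[1],EX[0]])
def pot(x,y): return C+x*EX+y*EY
def down(yaw):
    a=np.radians(yaw); y=np.array([np.cos(a),np.sin(a),0]); zz=np.array([0,0,-1.]); return np.stack([np.cross(y,zz),y,zz],1)
def plan(p,yaw,s=None):
    s=s or observe(); Rc=np.array(s["tool_rot"]); Rt=down(yaw); p=np.array(p)
    w=R.from_matrix(Rc.T@Rt).as_rotvec(); dp=Rt.T@(p-s["position"])*100
    print("t",round(s["time_s"],2),"pos",np.round(s["position"],4),"turn rad",np.round(w,3),"then dp cm",np.round(dp,2),"|dp|",round(np.linalg.norm(dp),1),"grip",round(s["grip_width"]*1000,1),round(s["gripper_force"],1),"F",np.round(s["ft_force"],1),"q",np.round(s["q"],0))
E
python3 - <<'E'
from h import *
print(pot(0,-.147)); plan([*pot(0,-.147),.16],81.8)
z=np.load("/tmp/top.npz"); im=z["im"]
cv2.imwrite("pics/crop1.png",cv2.resize(im[180:310,280:480,::-1],(800,520),interpolation=cv2.INTER_CUBIC))
E
```

```text
[ 0.51703355 -0.05289711]
t 0.7 pos [0.1492 0.5293 0.2313] turn rad [-0.    -0.    -0.132] then dp cm [-44.71 -52.38   7.13] |dp| 69.2 grip 85.3 0.0 F [-0.2 -0.2  0.1] q [ 62.  22.  74.   0.  84. -12.]
```

View pics/crop1.png

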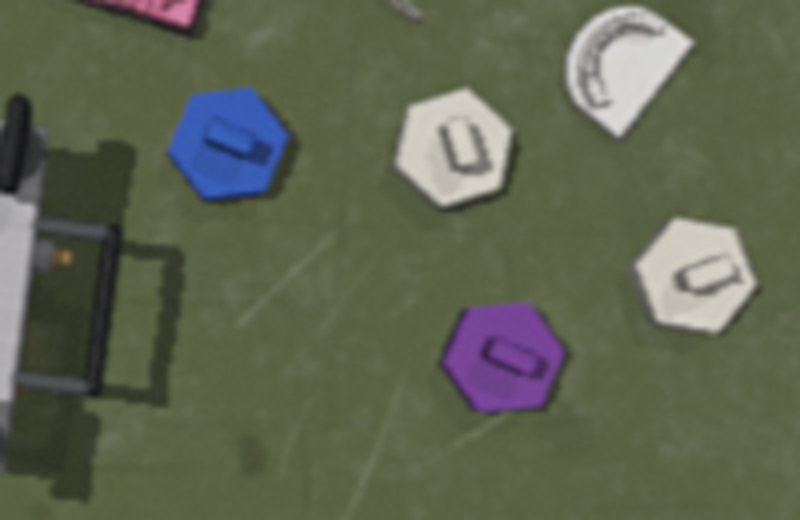

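The blue (338,215) and purple (405,268) hexagons are look-alikes. I take the two white ones at (394,216) and (455,249). The handle bar shows at about (306,257).

Request:
move_arm:
  jaw: [8.5,8.5,8.5,8.5,8.5,8.5,8.5,8.5,8.5,8.5,8.5,8.5]
  dp:
    - [0,0,0]
    - [0,0,0]
    - [-2.03,-2.38,0.32]
    - [-2.03,-2.38,0.32]
    - [-2.03,-2.38,0.32]
    - [-2.03,-2.38,0.32]
    - [-2.03,-2.38,0.32]
    - [-2.03,-2.38,0.32]
    - [-2.03,-2.38,0.32]
    - [-2.03,-2.38,0.32]
    - [-2.03,-2.38,0.32]
    - [-2.03,-2.38,0.32]
  turn:
    - [0,0,-0.066]
    - [0,0,-0.066]
    - [0,0,0]
    - [0,0,0]
    - [0,0,0]
    - [0,0,0]
    - [0,0,0]
    - [0,0,0]
    - [0,0,0]
    - [0,0,0]
    - [0,0,0]
    - [0,0,0]

```text
time_s: 1.7
position: [0.3168, 0.2636, 0.1994]
tool_rot: [[-0.99, 0.142, 0.001], [0.142, 0.99, 0.0], [-0.001, 0.0, -1.0]]
ft_force: [-0.2, 0.7, -0.1]
grip_width: 0.0851
gripper_force: 0.0
```

Request:
move_arm:
  jaw: [5,5,5,5,5,5,5,5,5,5,5,5]
  dp:
    - [-2.03,-2.38,0.32]
    - [-2.03,-2.38,0.32]
    - [-2.03,-2.38,0.32]
    - [-2.03,-2.38,0.32]
    - [-2.03,-2.38,0.32]
    - [-2.03,-2.38,0.32]
    - [-2.03,-2.38,0.32]
    - [-2.03,-2.38,0.32]
    - [-2.03,-2.38,0.32]
    - [-2.03,-2.38,0.32]
    - [-2.03,-2.38,0.32]
    - [-2.03,-2.38,0.32]
  turn:
    - [0,0,0]
    - [0,0,0]
    - [0,0,0]
    - [0,0,0]
    - [0,0,0]
    - [0,0,0]
    - [0,0,0]
    - [0,0,0]
    - [0,0,0]
    - [0,0,0]
    - [0,0,0]
    - [0,0,0]

```text
time_s: 2.7
position: [0.5174, -0.054, 0.1608]
tool_rot: [[-0.99, 0.143, 0.0], [0.143, 0.99, -0.0], [-0.0, 0.0, -1.0]]
ft_force: [-0.0, -0.2, 0.4]
grip_width: 0.0499
gripper_force: 0.0
```

Run:
```python
from h import *
s=observe(); im,d=cams.get_image("wrist"); cv2.imwrite("pics/w1.png",im[:,:,::-1])
P=cloud("wrist",d,s)
for r in cams.mark_of("wrist","lid_handle")[:3]: 
    u,v=np.array(r["location"])*[640,480]; print(r["p"],u,v,at_z("wrist",u,v,.08,s))
q=(P[:,:,:2]-C); py=q@EY; px=q@EX; m=(d>0)&(py<-.12)&(P[:,:,2]>.06)&(P[:,:,2]<.1)
print(m.sum(),np.percentile(py[m],[1,10,50,90,99]),np.percentile(px[m],[1,50,99]),np.percentile(P[m][:,2],[5,50,95]))
plan([*pot(0,-.147),.061],81.8)
```

```text
0.76 319.296 250.41600000000003 [ 0.51470213 -0.05215216  0.08      ]
4394 [-0.1526254  -0.15096024 -0.14454966 -0.12756562 -0.12073357] [-0.05159362 -0.00987926  0.04662268] [0.08050711 0.08376796 0.08553555]
t 2.8 pos [ 0.5185 -0.0559  0.1602] turn rad [-0.001  0.001 -0.003] then dp cm [0.19 0.27 9.92] |dp| 9.9 grip 50.2 0.0 F [-0.5  1.2 -0.8] q [ -19.   23.   86.   -0.   72. -101.]
```

View pics/w1.png

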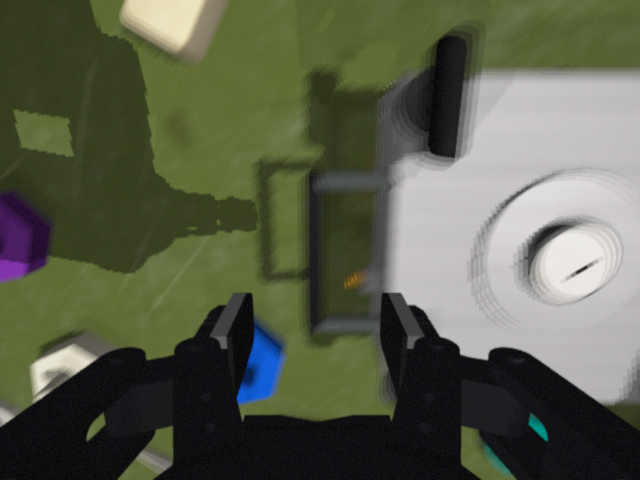

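Request:
move_arm:
  jaw: [3.6,3.6,3.6,3.6,3.6,3.6,3.6,1,1,1,1,1]
  dp:
    - [0.15,0.2,0]
    - [0,0,2]
    - [0,0,2]
    - [0,0,2]
    - [0,0,2]
    - [0,0,1.9]
    - [0,0,0]
    - [0,0,0]
    - [0,0,0]
    - [0,0,0]
    - [0,0,0]
    - [0,0,0]
  turn:
    - [0,0,0]
    - [0,0,0]
    - [0,0,0]
    - [0,0,0]
    - [0,0,0]
    - [0,0,0]
    - [0,0,0]
    - [0,0,0]
    - [0,0,0]
    - [0,0,0]
    - [0,0,0]
    - [0,0,0]
  force: 40

```text
time_s: 3.8
position: [0.5154, -0.0521, 0.0633]
tool_rot: [[-0.99, 0.142, 0.0], [0.142, 0.99, -0.004], [-0.001, -0.004, -1.0]]
ft_force: [-4.4, -13.4, -3.0]
grip_width: 0.0108
gripper_force: 32.5
```

Run:
```python
from h import *
plan([*pot(0,-.147),.061],81.8)
# arc rows: lid angle 0->1.87
def h(t): return np.array([-.249*np.cos(t)+.005*np.sin(t),.249*np.sin(t)+.005*np.cos(t)])*100
N=36; th=np.linspace(0,1.86,N+1)
for i in range(N):
    a=h(th[i+1])-h(th[i]); print(f"[0, {a[0]:.2f}, {-a[1]:.2f}]",end=", " if (i+1)%12 else "\n")
```

```text
t 3.8 pos [ 0.5154 -0.0521  0.0633] turn rad [-0.004  0.001  0.001] then dp cm [-0.18 -0.05  0.23] |dp| 0.3 grip 10.8 32.5 F [ -4.4 -13.4  -3. ] q [ -19.   30.   93.   -0.   57. -100.]
[0, 0.06, -1.29], [0, 0.13, -1.28], [0, 0.19, -1.27], [0, 0.26, -1.26], [0, 0.32, -1.25], [0, 0.39, -1.23], [0, 0.45, -1.21], [0, 0.51, -1.18], [0, 0.57, -1.15], [0, 0.63, -1.12], [0, 0.69, -1.09], [0, 0.74, -1.05]
[0, 0.79, -1.01], [0, 0.85, -0.97], [0, 0.89, -0.92], [0, 0.94, -0.88], [0, 0.99, -0.83], [0, 1.03, -0.78], [0, 1.07, -0.72], [0, 1.10, -0.67], [0, 1.13, -0.61], [0, 1.16, -0.55], [0, 1.19, -0.49], [0, 1.21, -0.42]
[0, 1.23, -0.36], [0, 1.25, -0.30], [0, 1.27, -0.23], [0, 1.28, -0.17], [0, 1.28, -0.10], [0, 1.29, -0.03], [0, 1.29, 0.03], [0, 1.28, 0.10], [0, 1.28, 0.16], [0, 1.27, 0.23], [0, 1.25, 0.30], [0, 1.24, 0.36]
```

Request:
move_arm:
  jaw: [1,1,1,1,1,1,1,1,1,1,1,1]
  dp:
    - [0,0.06,-1.29]
    - [0,0.13,-1.28]
    - [0,0.19,-1.27]
    - [0,0.26,-1.26]
    - [0,0.32,-1.25]
    - [0,0.39,-1.23]
    - [0,0.45,-1.21]
    - [0,0.51,-1.18]
    - [0,0.57,-1.15]
    - [0,0.63,-1.12]
    - [0,0.69,-1.09]
    - [0,0.74,-1.05]
  turn:
    - [0,0,0]
    - [0,0,0]
    - [0,0,0]
    - [0,0,0]
    - [0,0,0]
    - [0,0,0]
    - [0,0,0]
    - [0,0,0]
    - [0,0,0]
    - [0,0,0]
    - [0,0,0]
    - [0,0,0]

```text
time_s: 4.8
position: [0.5222, -0.0043, 0.2089]
tool_rot: [[-0.99, 0.144, 0.002], [0.144, 0.99, -0.008], [-0.003, -0.008, -1.0]]
ft_force: [-6.1, -17.7, 6.8]
grip_width: 0.0113
gripper_force: 31.8
```

Request:
move_arm:
  jaw: [1,1,1,1,1,1,1,1,1,1,1,1]
  dp:
    - [0,0.79,-1.01]
    - [0,0.85,-0.97]
    - [0,0.89,-0.92]
    - [0,0.94,-0.88]
    - [0,0.99,-0.83]
    - [0,1.03,-0.78]
    - [0,1.07,-0.72]
    - [0,1.1,-0.67]
    - [0,1.13,-0.61]
    - [0,1.16,-0.55]
    - [0,1.19,-0.49]
    - [0,1.21,-0.42]
  turn:
    - [0,0,0]
    - [0,0,0]
    - [0,0,0]
    - [0,0,0]
    - [0,0,0]
    - [0,0,0]
    - [0,0,0]
    - [0,0,0]
    - [0,0,0]
    - [0,0,0]
    - [0,0,0]
    - [0,0,0]

```text
time_s: 5.8
position: [0.54, 0.12, 0.2988]
tool_rot: [[-0.99, 0.144, 0.007], [0.144, 0.99, -0.004], [-0.007, -0.003, -1.0]]
ft_force: [-0.8, -3.5, 0.0]
grip_width: 0.0104
gripper_force: 30.7
```

Request:
move_arm:
  jaw: [1,1,1,1,1,1,1,1,1,1,1,1]
  dp:
    - [0,1.23,-0.36]
    - [0,1.25,-0.3]
    - [0,1.27,-0.23]
    - [0,1.28,-0.17]
    - [0,1.28,-0.1]
    - [0,1.29,-0.03]
    - [0,1.29,0.03]
    - [0,1.28,0.1]
    - [0,1.28,0.16]
    - [0,1.27,0.23]
    - [0,1.25,0.3]
    - [0,1.24,0.36]
  turn:
    - [0,0,0]
    - [0,0,0]
    - [0,0,0]
    - [0,0,0]
    - [0,0,0]
    - [0,0,0]
    - [0,0,0]
    - [0,0,0]
    - [0,0,0]
    - [0,0,0]
    - [0,0,0]
    - [0,0,0]

```text
time_s: 6.8
position: [0.5613, 0.2681, 0.2951]
tool_rot: [[-0.989, 0.146, -0.002], [0.146, 0.989, -0.012], [0.0, -0.012, -1.0]]
ft_force: [-26.4, -82.5, 39.8]
grip_width: 0.0108
gripper_force: 43.1
```

Run:
```python
from h import *
plan([*pot(0,.1754),.294],81.8)
s=observe(); print((s["position"][:2]-C)@EY,(s["position"][:2]-C)@EX)
```

```text
t 6.8 pos [0.5613 0.2681 0.2951] turn rad [-0.012 -0.    -0.004] then dp cm [-0.2  -0.16  0.11] |dp| 0.3 grip 10.8 43.1 F [-26.4 -82.5  39.8] q [ 15.  28.  54.  -1.  98. -67.]
0.17702968420321827 -0.002015334140543921
```

Request:
move_arm:
  jaw: [1,4,4,4,4,4,4,4,4,4]
  dp:
    - [0,-0.4,0]
    - [0,0,0]
    - [0,0,0]
    - [0,0,0]
    - [0,0,0]
    - [0,0,-2]
    - [0,0,-2.5]
    - [0,0,-2.5]
    - [0,-3,0]
    - [0,-3,0]
  turn:
    - [0,0,0]
    - [0,0,0]
    - [0,0,0]
    - [0,0,0]
    - [0,0,0]
    - [0,0,0]
    - [0,0,0]
    - [0,0,0]
    - [0,0,0]
    - [0,0,0]

```text
time_s: 7.63
position: [0.5529, 0.2086, 0.3651]
tool_rot: [[-0.99, 0.14, 0.002], [0.14, 0.99, 0.001], [-0.002, 0.001, -1.0]]
ft_force: [0.9, -0.7, -0.5]
grip_width: 0.04
gripper_force: 0.0
```

Run:
```python
from h import *
im,d=cams.get_image("top"); cv2.imwrite("pics/top1.png",im[:,:,::-1]); P=cloud("top",d)
v,u=np.mgrid[:480,:640]
for nm,(x,y) in dict(m0=(.617,-.269),m1=(.536,-.416)).items():
    near=np.hypot(P[:,:,0]-x,P[:,:,1]-y)<.07
    pts=P[near&(P[:,:,2]>.044)&(d>0)]
    if len(pts)>10:
        c,sz,a=cv2.minAreaRect((pts[:,:2]*1000).astype(np.float32)); print(nm,c,sz,a)
q=P[:,:,:2]-C; px,py=q@EX,q@EY; m=(d>0)&(abs(px)<.11)&(P[:,:,2]>.15)&(py>.05)&(py<.25)
print(m.sum(),[ (round(zz,2),np.round(np.median(py[m&(abs(P[:,:,2]-zz)<.01)]),3)) for zz in (.16,.2,.24,.28,.31)])
fl=(d>0)&(abs(px)<.06)&(abs(py)<.06); print("floor z",np.median(P[fl][:,2]))
plan([.617,-.269,.15],103.9)
```

```text
m0 (616.9244384765625, -269.35797119140625) (30.020925521850586, 14.574483871459961) 17.85306739807129
m1 (535.784423828125, -416.35205078125) (14.18497371673584, 29.940446853637695) 18.18172836303711
18062 [(0.16, np.float64(0.125)), (0.2, np.float64(0.136)), (0.24, np.float64(0.148)), (0.28, np.float64(0.161)), (0.31, np.float64(nan))]
floor z 0.589227321990795
t 7.68 pos [0.5525 0.2037 0.3649] turn rad [-0.002  0.001 -0.387] then dp cm [  5.09 -47.44  21.49] |dp| 52.3 grip 40.1 0.0 F [ 2.1 -2.6  1.5] q [  9.  23.  51.  -0. 106. -73.]
  return _methods._mean(a, axis=axis, dtype=dtype,
  ret = ret.dtype.type(ret / rcount)
```

View pics/top1.png

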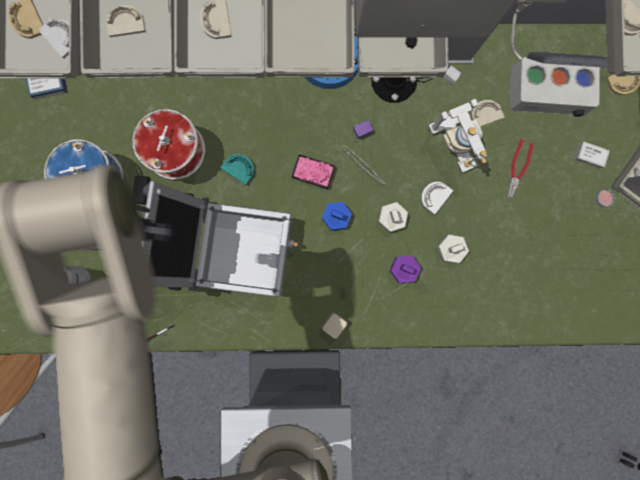

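Picture: lid is laid back (slope 16.7° past upright), the pot is empty, the two white moulds stay at (394,216) and (455,249), and there is no third.

Request:
move_arm:
  jaw: [4,4,4,4,4,4,4,4,4,4,4,4]
  dp:
    - [0,0,0]
    - [0,0,0]
    - [0,0,0]
    - [0,0,0]
    - [0.32,-2.97,1.34]
    - [0.32,-2.97,1.34]
    - [0.32,-2.97,1.34]
    - [0.32,-2.97,1.34]
    - [0.32,-2.97,1.34]
    - [0.32,-2.97,1.34]
    - [0.32,-2.97,1.34]
    - [0.32,-2.97,1.34]
  turn:
    - [0,0,-0.097]
    - [0,0,-0.097]
    - [0,0,-0.097]
    - [0,0,-0.097]
    - [0,0,0]
    - [0,0,0]
    - [0,0,0]
    - [0,0,0]
    - [0,0,0]
    - [0,0,0]
    - [0,0,0]
    - [0,0,0]

```text
time_s: 8.68
position: [0.5856, -0.0299, 0.2562]
tool_rot: [[-0.97, -0.243, -0.0], [-0.243, 0.97, 0.0], [0.0, 0.001, -1.0]]
ft_force: [0.1, -0.3, -1.0]
grip_width: 0.0402
gripper_force: 0.0
```

Request:
move_arm:
  jaw: [4,4,4,4,4,4,4,4,4,4]
  dp:
    - [0.32,-2.97,1.34]
    - [0.32,-2.97,1.34]
    - [0.32,-2.97,1.34]
    - [0.32,-2.97,1.34]
    - [0.32,-2.97,1.34]
    - [0.32,-2.97,1.34]
    - [0.32,-2.97,1.34]
    - [0.32,-2.97,1.34]
    - [0,0,0]
    - [0,0,0]
  turn:
    - [0,0,0]
    - [0,0,0]
    - [0,0,0]
    - [0,0,0]
    - [0,0,0]
    - [0,0,0]
    - [0,0,0]
    - [0,0,0]
    - [0,0,0]
    - [0,0,0]

```text
time_s: 9.52
position: [0.618, -0.2662, 0.1482]
tool_rot: [[-0.971, -0.241, -0.002], [-0.241, 0.971, 0.002], [0.002, 0.002, -1.0]]
ft_force: [0.3, 0.1, 0.9]
grip_width: 0.0399
gripper_force: 0.0
```

```bash
cat >> h.py <<'E'
def tabfit(x,y,cam="wrist",zb=0.,r=.06):
    s=observe(); im,d=cams.get_image(cam); P=cloud(cam,d,s)
    near=(np.hypot(P[:,:,0]-x,P[:,:,1]-y)<r)&(d>0)
    t=near&(P[:,:,2]>zb+.048)&(P[:,:,2]<zb+.065)
    h=near&(P[:,:,2]>zb+.02)&(P[:,:,2]<zb+.03)
    for nm,m in (("tab",t),("hex",h)):
        if m.sum()<20: print(nm,"few"); continue
        c,sz,a=cv2.minAreaRect((P[m][:,:2]*1000).astype(np.float32)); la=a if sz[0]>sz[1] else a+90
        print(cam,nm,m.sum(),"c",np.round(c,1),"sz",np.round(sz,1),"long",round(la,1),"z",np.round(np.median(P[m][:,2]),4))
    return im
E
python3 - <<'E'
from h import *
im=tabfit(.617,-.269); plan([.617,-.269,.032],106)
cv2.imwrite("pics/w2.png",im[:,:,::-1])
E
```

```text
wrist tab 976 c [ 615.3 -269.5] sz [30.  13.9] long 16.0 z 0.0531
wrist hex 5847 c [ 615.8 -269.3] sz [64.7 73.1] long 106.5 z 0.024
t 9.57 pos [ 0.6184 -0.2651  0.1494] turn rad [ 0.001 -0.    -0.035] then dp cm [ 0.24 -0.34 11.74] |dp| 11.7 grip 39.9 0.0 F [0.8 0.5 1. ] q [ -33.   38.   60.    0.   83. -137.]
```

View pics/w2.png

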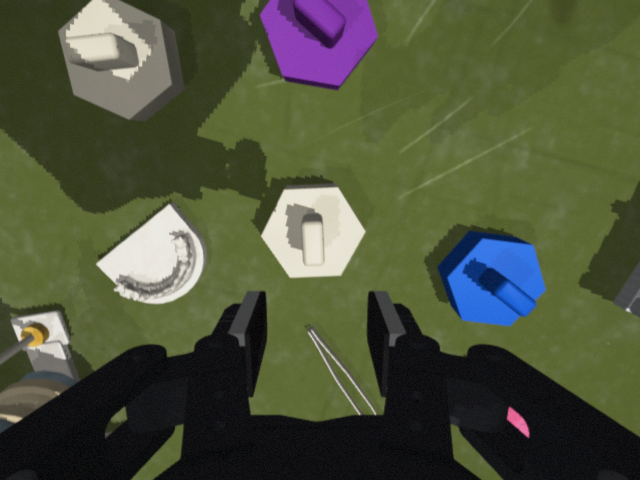

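The wrist view shows the white mould at (313,232), centred between the fingers, with the cast clear at (160,255).

Request:
move_arm:
  jaw: [4,4,4,4,4,4,4,4,1,1,1,1]
  dp:
    - [0.38,-0.38,0]
    - [0,0,2.4]
    - [0,0,2.4]
    - [0,0,2.4]
    - [0,0,2.3]
    - [0,0,2.1]
    - [0,0,0]
    - [0,0,0]
    - [0,0,0]
    - [0,0,0]
    - [0,0,0]
    - [0,0,0]
  turn:
    - [0,0,-0.035]
    - [0,0,0]
    - [0,0,0]
    - [0,0,0]
    - [0,0,0]
    - [0,0,0]
    - [0,0,0]
    - [0,0,0]
    - [0,0,0]
    - [0,0,0]
    - [0,0,0]
    - [0,0,0]
  force: 60

```text
time_s: 10.57
position: [0.6165, -0.27, 0.0361]
tool_rot: [[-0.961, -0.277, 0.003], [-0.277, 0.961, -0.001], [-0.003, -0.002, -1.0]]
ft_force: [0.5, 2.5, 7.0]
grip_width: 0.0126
gripper_force: 59.6
```

Request:
move_arm:
  jaw: [1,1,1,1,1,1,1,1,1]
  dp:
    - [0,0,0]
    - [0,0,0]
    - [0,0,0]
    - [0,0,-1.5]
    - [0,0,-2.5]
    - [0,0,-3]
    - [0,0,-3]
    - [0,0,-2]
    - [0,0,0]
  turn:
    - [0,0,0]
    - [0,0,0]
    - [0,0,0]
    - [0,0,0]
    - [0,0,0]
    - [0,0,0]
    - [0,0,0]
    - [0,0,0]
    - [0,0,0]

```text
time_s: 11.32
position: [0.617, -0.2709, 0.1596]
tool_rot: [[-0.961, -0.277, 0.008], [-0.277, 0.961, -0.005], [-0.006, -0.007, -1.0]]
ft_force: [-0.4, 0.4, -1.7]
grip_width: 0.0125
gripper_force: 58.9
```

Run:
```python
from h import *
plan([*pot(-.033,0),.155],81.8)
```

```text
t 11.32 pos [ 0.617  -0.2709  0.1596] turn rad [-0.006  0.007  0.423] then dp cm [16.31 34.85  0.46] |dp| 38.5 grip 12.5 58.9 F [-0.4  0.4 -1.7] q [ -34.   37.   59.   -0.   83. -140.]
```

Request:
move_arm:
  jaw: [1,1,1,1,1,1,1,1,1,1,1,1]
  dp:
    - [0,0,0]
    - [0,0,0]
    - [0,0,0]
    - [0,0,0]
    - [1.16,2.49,0]
    - [1.16,2.49,0]
    - [1.16,2.49,0]
    - [1.16,2.49,0]
    - [1.16,2.49,0]
    - [1.16,2.49,0]
    - [1.16,2.49,0]
    - [1.16,2.49,0]
  turn:
    - [0,0,0.106]
    - [0,0,0.106]
    - [0,0,0.106]
    - [0,0,0.105]
    - [0,0,0]
    - [0,0,0]
    - [0,0,0]
    - [0,0,0]
    - [0,0,0]
    - [0,0,0]
    - [0,0,0]
    - [0,0,0]

```text
time_s: 12.32
position: [0.551, -0.0582, 0.153]
tool_rot: [[-0.99, 0.143, -0.001], [0.143, 0.99, 0.001], [0.002, 0.0, -1.0]]
ft_force: [0.4, -0.1, -2.3]
grip_width: 0.0125
gripper_force: 58.9
```

Request:
move_arm:
  jaw: [1,1,1,1,1,1,1,1]
  dp:
    - [1.16,2.49,0]
    - [1.16,2.49,0]
    - [1.16,2.49,0]
    - [1.16,2.49,0]
    - [1.16,2.49,0]
    - [1.16,2.49,0.3]
    - [0,0,0]
    - [0,0,0]
  turn:
    - [0,0,0]
    - [0,0,0]
    - [0,0,0]
    - [0,0,0]
    - [0,0,0]
    - [0,0,0]
    - [0,0,0]
    - [0,0,0]

```text
time_s: 12.98
position: [0.5037, 0.0991, 0.1502]
tool_rot: [[-0.99, 0.14, -0.001], [0.14, 0.99, -0.0], [0.001, -0.0, -1.0]]
ft_force: [-0.2, -0.5, -2.3]
grip_width: 0.0123
gripper_force: 59.1
```

Run:
```python
from h import *
plan([*pot(-.033,0),.0505],81.8)
s=observe(); im,d=cams.get_image("wrist"); cv2.imwrite("pics/w3.png",im[:,:,::-1]); P=cloud("wrist",d,s)
q=P[:,:,:2]-C; px,py=q@EX,q@EY; z=P[:,:,2]
rim=(d>0)&(z>.068)&(z<.08)
for nm,m,v in (("y-",rim&(py<-.07)&(abs(px)<.07),py),("y+",rim&(py>.07)&(py<.1)&(abs(px)<.07),py),("x-",rim&(px<-.07)&(abs(py)<.07),px),("x+",rim&(px>.07)&(abs(py)<.07),px)):
    if m.sum()>50: print(nm,m.sum(),np.percentile(v[m],[2,50,98]))
```

```text
t 12.98 pos [0.5037 0.0991 0.1502] turn rad [-0.    -0.001  0.003] then dp cm [-0.19 -0.15  9.97] |dp| 10.0 grip 12.3 59.1 F [-0.2 -0.5 -2.3] q [ -2.  23.  88.  -0.  70. -84.]
y- 3912 [-0.09661641 -0.08930087 -0.08363214]
y+ 3974 [0.08395067 0.09002931 0.09833281]
x- 6554 [-0.09979166 -0.09321103 -0.0863033 ]
x+ 63 [0.08109065 0.08195556 0.08301076]
```

View pics/w3.png

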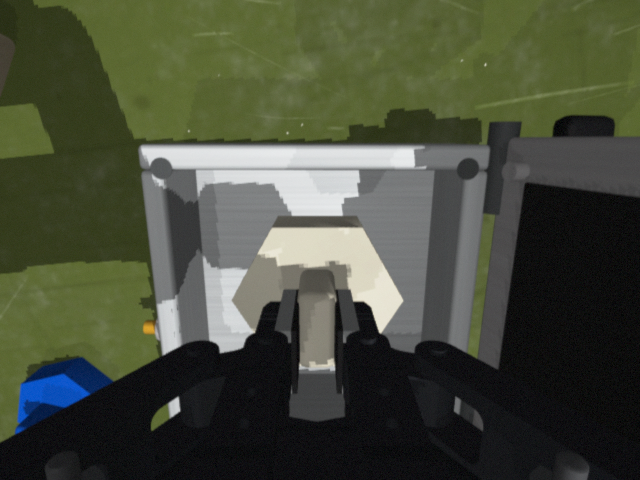

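The picture shows the mould level in the grip above the pot, clear of the rim on all sides. Lowering.

Request:
move_arm:
  jaw: [1,1,1,1,1,1,1,1,3,3,3,3]
  dp:
    - [-0.1,-0.15,1]
    - [0,0,2]
    - [0,0,2]
    - [0,0,2]
    - [0,0,1.7]
    - [0,0,0.9]
    - [0,0,0.4]
    - [0,0,0]
    - [0,0,0]
    - [0,0,0]
    - [0,0,0]
    - [0,0,0]
  turn:
    - [0,0,0]
    - [0,0,0]
    - [0,0,0]
    - [0,0,0]
    - [0,0,0]
    - [0,0,0]
    - [0,0,0]
    - [0,0,0]
    - [0,0,0]
    - [0,0,0]
    - [0,0,0]
    - [0,0,0]

```text
time_s: 14.03
position: [0.5056, 0.0965, 0.0514]
tool_rot: [[-0.99, 0.142, 0.001], [0.142, 0.99, -0.0], [-0.001, 0.0, -1.0]]
ft_force: [0.3, 0.6, -0.8]
grip_width: 0.0301
gripper_force: 0.0
```

Request:
move_arm:
  jaw: [3,3,3,3,3]
  dp:
    - [0,0,-2]
    - [0,0,-3]
    - [0,0,-3.5]
    - [0,0,-3.5]
    - [0,0,0]
  turn:
    - [0,0,0]
    - [0,0,0]
    - [0,0,0]
    - [0,0,0]
    - [0,0,0]

```text
time_s: 14.45
position: [0.5079, 0.0966, 0.1774]
tool_rot: [[-0.99, 0.142, 0.012], [0.142, 0.99, -0.0], [-0.012, 0.001, -1.0]]
ft_force: [0.7, -0.3, 0.1]
grip_width: 0.0299
gripper_force: 0.0
```

Run:
```python
from h import *
tabfit(*pot(-.033,0),zb=.014)
tabfit(.5358,-.4164,cam="top")
plan([.5358,-.4164,.15],19)
```

```text
wrist tab 1564 c [480.6 108.8] sz [74.  52.1] long 7.7 z 0.0682
wrist hex 5308 c [505.   95.7] sz [73.  64.6] long 81.6 z 0.0381
top tab 73 c [ 536.  -417.2] sz [13.6 29.5] long 107.9 z 0.0533
top hex 493 c [ 535.8 -417.3] sz [71.3 64.3] long 80.4 z 0.0244
t 14.55 pos [0.5057 0.0966 0.1721] turn rad [0.002 0.003 1.097] then dp cm [-49.48 -13.85   2.21] |dp| 51.4 grip 29.8 0.0 F [-1.2  0.2 -0.9] q [ -2.  21.  86.  -0.  73. -84.]
```

Request:
move_arm:
  jaw: [4,4,4,4,4,4,4,4,4,4,4,4]
  dp:
    - [0,0,0]
    - [0,0,0]
    - [0,0,0]
    - [0,0,0]
    - [0,0,0]
    - [0,0,0]
    - [0,0,0]
    - [0,0,0]
    - [0,0,0]
    - [-3.09,-0.87,0.14]
    - [-3.09,-0.87,0.14]
    - [-3.09,-0.87,0.14]
  turn:
    - [0,0,0.122]
    - [0,0,0.122]
    - [0,0,0.122]
    - [0,0,0.122]
    - [0,0,0.122]
    - [0,0,0.122]
    - [0,0,0.122]
    - [0,0,0.122]
    - [0,0,0.121]
    - [0,0,0]
    - [0,0,0]
    - [0,0,0]

```text
time_s: 15.55
position: [0.5101, -0.0003, 0.1653]
tool_rot: [[-0.326, 0.945, -0.002], [0.945, 0.326, 0.001], [0.001, -0.002, -1.0]]
ft_force: [0.7, 0.2, 0.3]
grip_width: 0.0401
gripper_force: 0.0
```

Request:
move_arm:
  jaw: [4,4,4,4,4,4,4,4,4,4,4,4]
  dp:
    - [-3.09,-0.87,0.14]
    - [-3.09,-0.87,0.14]
    - [-3.09,-0.87,0.14]
    - [-3.09,-0.87,0.14]
    - [-3.09,-0.87,0.14]
    - [-3.09,-0.87,0.14]
    - [-3.09,-0.87,0.14]
    - [-3.09,-0.87,0.14]
    - [-3.09,-0.87,0.14]
    - [-3.09,-0.87,0.14]
    - [-3.09,-0.87,0.14]
    - [-3.09,-0.87,0.14]
  turn:
    - [0,0,0]
    - [0,0,0]
    - [0,0,0]
    - [0,0,0]
    - [0,0,0]
    - [0,0,0]
    - [0,0,0]
    - [0,0,0]
    - [0,0,0]
    - [0,0,0]
    - [0,0,0]
    - [0,0,0]

```text
time_s: 16.55
position: [0.5319, -0.3854, 0.148]
tool_rot: [[-0.325, 0.946, -0.002], [0.946, 0.325, 0.002], [0.003, -0.001, -1.0]]
ft_force: [0.1, -0.4, -0.7]
grip_width: 0.0399
gripper_force: 0.0
```

Request:
move_arm:
  jaw: [4,4,4]
  dp:
    - [-3.09,-0.87,0.14]
    - [0,0,0]
    - [0,0,0]
  turn:
    - [0,0,0]
    - [0,0,0]
    - [0,0,0]

```text
time_s: 16.8
position: [0.5334, -0.4172, 0.146]
tool_rot: [[-0.323, 0.946, -0.002], [0.946, 0.323, 0.003], [0.003, -0.001, -1.0]]
ft_force: [-0.6, 1.0, 0.6]
grip_width: 0.0399
gripper_force: 0.0
```

Run:
```python
from h import *
tabfit(.5358,-.4164)
plan([.5358,-.4164,.034],19)
```

```text
wrist tab 983 c [ 534.5 -416.9] sz [13.9 29.4] long 109.7 z 0.0533
wrist hex 5879 c [ 534.5 -417.3] sz [64.  73.4] long 139.5 z 0.0242
t 16.85 pos [ 0.5338 -0.416   0.1466] turn rad [-0.001 -0.003 -0.001] then dp cm [-0.1   0.18 11.26] |dp| 11.3 grip 40.0 0.0 F [ 0.1  1.3 -0.1] q [-48.  38.  59.   0.  83. -67.]
```

Request:
move_arm:
  jaw: [4,4,4,4,4,4,4,4,1,1,1,1]
  dp:
    - [-0.12,0.05,0]
    - [0,0,2.4]
    - [0,0,2.4]
    - [0,0,2.4]
    - [0,0,2.2]
    - [0,0,1.7]
    - [0,0,0]
    - [0,0,0]
    - [0,0,0]
    - [0,0,0]
    - [0,0,0]
    - [0,0,0]
  turn:
    - [0,0,-0.013]
    - [0,0,0]
    - [0,0,0]
    - [0,0,0]
    - [0,0,0]
    - [0,0,0]
    - [0,0,0]
    - [0,0,0]
    - [0,0,0]
    - [0,0,0]
    - [0,0,0]
    - [0,0,0]
  force: 60

```text
time_s: 17.85
position: [0.5359, -0.4175, 0.0395]
tool_rot: [[-0.338, 0.941, 0.002], [0.941, 0.338, -0.002], [-0.003, 0.002, -1.0]]
ft_force: [0.9, 2.2, 6.5]
grip_width: 0.0122
gripper_force: 61.2
```

Request:
move_arm:
  jaw: [1,1,1,1,1,1,1,1,1]
  dp:
    - [0,0,0]
    - [0,0,0]
    - [0,0,0]
    - [0,0,-1.5]
    - [0,0,-2.5]
    - [0,0,-3]
    - [0,0,-3]
    - [0,0,-2]
    - [0,0,0]
  turn:
    - [0,0,0]
    - [0,0,0]
    - [0,0,0]
    - [0,0,0]
    - [0,0,0]
    - [0,0,0]
    - [0,0,0]
    - [0,0,0]
    - [0,0,0]

```text
time_s: 18.6
position: [0.5363, -0.4183, 0.1631]
tool_rot: [[-0.337, 0.941, 0.006], [0.941, 0.337, -0.007], [-0.008, 0.003, -1.0]]
ft_force: [1.4, 0.2, -0.5]
grip_width: 0.0124
gripper_force: 60.2
```

Run:
```python
from h import *
A=np.array([.505,.0957]); plan([*(A+.068*EX),.155],81.7)
```

```text
t 18.6 pos [ 0.5363 -0.4183  0.1631] turn rad [-0.002  0.009 -1.082] then dp cm [ 3.72 50.42  0.81] |dp| 50.6 grip 12.4 60.2 F [ 1.4  0.2 -0.5] q [-48.  38.  58.  -0.  84. -68.]
```

Request:
move_arm:
  jaw: [1,1,1,1,1,1,1,1,1,1,1,1]
  dp:
    - [0,0,0]
    - [0,0,0]
    - [0,0,0]
    - [0,0,0]
    - [0,0,0]
    - [0,0,0]
    - [0,0,0]
    - [0,0,0]
    - [0,0,0]
    - [0.19,2.8,0]
    - [0.19,2.8,0]
    - [0.19,2.8,0]
  turn:
    - [0,0,-0.12]
    - [0,0,-0.12]
    - [0,0,-0.12]
    - [0,0,-0.12]
    - [0,0,-0.12]
    - [0,0,-0.12]
    - [0,0,-0.12]
    - [0,0,-0.12]
    - [0,0,-0.122]
    - [0,0,0]
    - [0,0,0]
    - [0,0,0]

```text
time_s: 19.6
position: [0.541, -0.332, 0.1559]
tool_rot: [[-0.989, 0.145, -0.002], [0.145, 0.989, 0.002], [0.002, 0.001, -1.0]]
ft_force: [1.5, 0.8, -2.0]
grip_width: 0.0124
gripper_force: 60.1
```

Request:
move_arm:
  jaw: [1,1,1,1,1,1,1,1,1,1,1,1]
  dp:
    - [0.19,2.8,0]
    - [0.19,2.8,0]
    - [0.19,2.8,0]
    - [0.19,2.8,0]
    - [0.19,2.8,0]
    - [0.19,2.8,0]
    - [0.19,2.8,0]
    - [0.19,2.8,0]
    - [0.19,2.8,0]
    - [0.19,2.8,0]
    - [0.19,2.8,0]
    - [0.19,2.8,0]
  turn:
    - [0,0,0]
    - [0,0,0]
    - [0,0,0]
    - [0,0,0]
    - [0,0,0]
    - [0,0,0]
    - [0,0,0]
    - [0,0,0]
    - [0,0,0]
    - [0,0,0]
    - [0,0,0]
    - [0,0,0]

```text
time_s: 20.6
position: [0.5669, 0.004, 0.1565]
tool_rot: [[-0.99, 0.144, -0.002], [0.144, 0.99, 0.0], [0.002, 0.0, -1.0]]
ft_force: [-0.2, -0.9, -3.3]
grip_width: 0.0124
gripper_force: 60.1
```

Request:
move_arm:
  jaw: [1,1,1,1,1,1]
  dp:
    - [0.19,2.8,0]
    - [0.19,2.8,0]
    - [0.19,2.8,0]
    - [0,0,0.4]
    - [0,0,0]
    - [0,0,0]
  turn:
    - [0,0,0]
    - [0,0,0]
    - [0,0,0]
    - [0,0,0]
    - [0,0,0]
    - [0,0,0]

```text
time_s: 21.1
position: [0.5735, 0.086, 0.1526]
tool_rot: [[-0.99, 0.144, -0.002], [0.144, 0.99, -0.0], [0.002, -0.001, -1.0]]
ft_force: [-0.8, 0.0, -2.5]
grip_width: 0.0122
gripper_force: 60.1
```

Run:
```python
from h import *
A=np.array([.505,.0957]); plan([*(A+.071*EX),.0535],81.7)
s=observe(); im,d=cams.get_image("wrist"); cv2.imwrite("pics/w4.png",im[:,:,::-1]); P=cloud("wrist",d,s)
m=(d>0)&(np.hypot(*(P[:,:,:2]-A).transpose(2,0,1))<.06)&(abs(P[:,:,2]-.038)<.006)
c,sz,a=cv2.minAreaRect((P[m][:,:2]*1000).astype(np.float32)); print("A",c,sz,a)
```

```text
t 21.1 pos [0.5735 0.086  0.1526] turn rad [-0.001 -0.002  0.   ] then dp cm [-0.18 -0.02  9.91] |dp| 9.9 grip 12.2 60.1 F [-0.8  0.  -2.5] q [ -3.  29.  77.  -0.  75. -85.]
A (494.40869140625, 97.51020812988281) (73.0001449584961, 84.94054412841797) 81.84119415283203
```

View pics/w4.png

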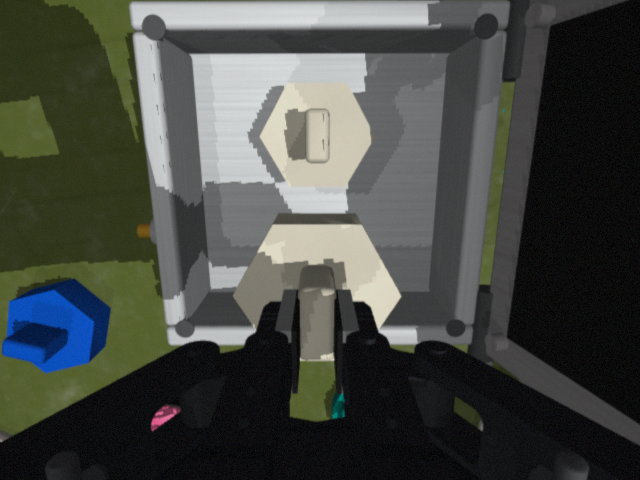

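The picture shows mould A flat on the floor at (316,135). Mould B is held in line in front of it with a clear gap.

Request:
move_arm:
  jaw: [1,1,1,1,1,1,1,1,1,1,1,1]
  dp:
    - [-0.1,0,1]
    - [0,0,2]
    - [0,0,2]
    - [0,0,2]
    - [0,0,1.7]
    - [0,0,0.8]
    - [0,0,0.4]
    - [0,0,0]
    - [0.3,0,0]
    - [0.3,0,0]
    - [0.3,0,0]
    - [0,0,0]
  turn:
    - [0,0,0]
    - [0,0,0]
    - [0,0,0]
    - [0,0,0]
    - [0,0,0]
    - [0,0,0]
    - [0,0,0]
    - [0,0,0]
    - [0,0,0]
    - [0,0,0]
    - [0,0,0]
    - [0,0,0]

```text
time_s: 22.15
position: [0.5659, 0.0877, 0.055]
tool_rot: [[-0.99, 0.144, 0.001], [0.144, 0.99, -0.0], [-0.001, 0.0, -1.0]]
ft_force: [-0.7, -0.0, -1.8]
grip_width: 0.0125
gripper_force: 60.1
```

Request:
move_arm:
  jaw: [1,1,1,1,1.4,1.7,3,3,3]
  dp:
    - [0.2,0,0]
    - [0.1,0,0]
    - [0.1,0,0]
    - [0,0,0]
    - [0,0,0]
    - [0,0,0]
    - [0,0,0]
    - [0,0,0]
    - [0,0,0]
  turn:
    - [0,0,0]
    - [0,0,0]
    - [0,0,0]
    - [0,0,0]
    - [0,0,0]
    - [0,0,0]
    - [0,0,0]
    - [0,0,0]
    - [0,0,0]

```text
time_s: 22.9
position: [0.562, 0.0882, 0.0545]
tool_rot: [[-0.99, 0.144, -0.0], [0.144, 0.99, 0.0], [0.0, -0.0, -1.0]]
ft_force: [0.2, -0.2, 0.4]
grip_width: 0.0297
gripper_force: 0.0
```

Request:
move_arm:
  jaw: [3,3,3,3,3,3,3,3]
  dp:
    - [0,0,-2]
    - [0,0,-3]
    - [0,0,-3]
    - [0,0,-3]
    - [2,0,-3]
    - [3,0,-2]
    - [3,0,0]
    - [0,0,0]
  turn:
    - [0,0,0]
    - [0,0,0]
    - [0,0,0]
    - [0,0,0]
    - [0,0,0]
    - [0,0,0]
    - [0,0,0]
    - [0,0,0]

```text
time_s: 23.57
position: [0.479, 0.1007, 0.2158]
tool_rot: [[-0.99, 0.143, -0.0], [0.143, 0.99, 0.0], [0.0, 0.0, -1.0]]
ft_force: [0.6, -0.3, 0.2]
grip_width: 0.0299
gripper_force: 0.0
```

Run:
```python
from h import *
s=observe(); im,d=cams.get_image("wrist"); P=cloud("wrist",d,s); cv2.imwrite("pics/w5.png",im[:,:,::-1])
q=P[:,:,:2]-C; px,py=q@EX,q@EY; m=((d>0)&(abs(px)<.08)&(abs(py)<.08)&(P[:,:,2]>.06)&(P[:,:,2]<.08)).astype(np.uint8)
n,l=cv2.connectedComponents(m)
for i in range(1,n):
    k=l==i
    if k.sum()>100:
        c,sz,a=cv2.minAreaRect((P[k][:,:2]*1000).astype(np.float32)); print(k.sum(),"tab",c,sz,a)
plan([*pot(0,0),.2],81.8)
```

```text
629 tab (497.5016174316406, 97.29145050048828) (12.75075912475586, 29.704904556274414) 81.79611206054688
579 tab (560.42578125, 88.11832427978516) (13.506462097167969, 29.827457427978516) 81.93846130371094
t 23.62 pos [0.4812 0.1002 0.2154] turn rad [ 0.     0.    -0.001] then dp cm [-5.73  0.06  1.54] |dp| 5.9 grip 29.9 0.0 F [ 0.6  0.3 -0.7] q [ -2.  17.  85.   0.  78. -84.]
```

View pics/w5.png

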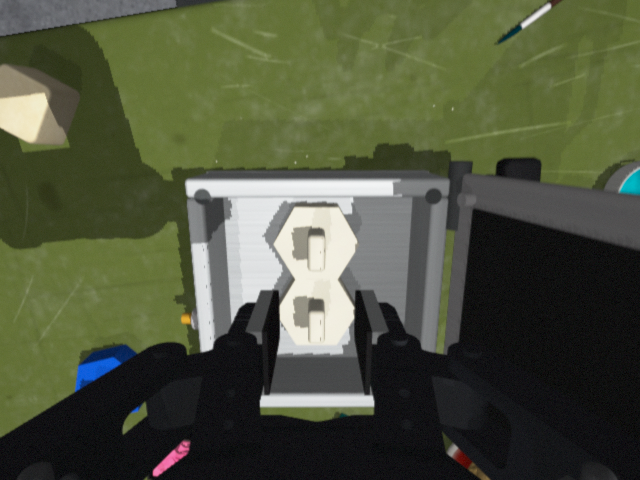

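Both moulds lie flat, in line (tabs 63.6 mm apart), face to face at about (317,240) and (317,312). Now to the handle.

Run:
```python
from h import *
plan([*pot(0,.1754),.365],81.8)
im,d=cams.get_image("top"); P=cloud("top",d); q=P[:,:,:2]-C; px,py=q@EX,q@EY
m=(d>0)&(abs(px)<.06)&(P[:,:,2]>.295)&(P[:,:,2]<.34)&(py>.13)&(py<.22)
print(m.sum(),np.percentile(py[m],[2,50,98]),np.percentile(px[m],[2,98]),np.percentile(P[m][:,2],[2,50,98]))
```

```text
t 23.62 pos [0.4812 0.1002 0.2154] turn rad [ 0.     0.    -0.001] then dp cm [ -5.73  17.6  -14.96] |dp| 23.8 grip 29.9 0.0 F [ 0.6  0.3 -0.7] q [ -2.  17.  85.   0.  78. -84.]
447 [0.16707868 0.17270873 0.18036425] [-0.04858087  0.04827151] [0.29631786 0.31604452 0.32004056]
```

Request:
move_arm:
  jaw: [4,4,4,4,4,4,4,4,4,4,4,4]
  dp:
    - [0,0,-3]
    - [0,0,-3]
    - [0,0,-3]
    - [0,0,-3]
    - [0,0,-3]
    - [-0.95,2.9,0]
    - [-0.95,2.9,0]
    - [-0.95,2.9,0]
    - [-0.95,2.9,0]
    - [-0.95,2.9,0]
    - [-0.95,2.9,0]
    - [0,0,0]
  turn:
    - [0,0,0]
    - [0,0,0]
    - [0,0,0]
    - [0,0,0]
    - [0,0,0]
    - [0,0,0]
    - [0,0,0]
    - [0,0,0]
    - [0,0,0]
    - [0,0,0]
    - [0,0,0]
    - [0,0,0]

```text
time_s: 24.67
position: [0.5667, 0.2675, 0.3614]
tool_rot: [[-0.99, 0.141, -0.003], [0.141, 0.99, 0.0], [0.003, -0.0, -1.0]]
ft_force: [-0.1, -0.4, -0.7]
grip_width: 0.0398
gripper_force: 0.0
```

Run:
```python
from h import *
plan([*pot(0,.174),.294],81.8)
```

```text
t 24.67 pos [0.5667 0.2675 0.3614] turn rad [-0.    -0.003  0.001] then dp cm [ 0.35 -0.32  6.74] |dp| 6.8 grip 39.8 0.0 F [-0.1 -0.4 -0.7] q [ 14.  28.  44.   0. 109. -67.]
```

Request:
move_arm:
  jaw: [4,4,4,4,4,4,1,1,1,1,1,1]
  dp:
    - [0.2,-0.3,0]
    - [0,0,2]
    - [0,0,2]
    - [0,0,2]
    - [0,0,0.7]
    - [0,0,0]
    - [0,0,0]
    - [0,0,0]
    - [0,0,0]
    - [0,0,0]
    - [0,0,0]
    - [0,0,0]
  turn:
    - [0,0,0]
    - [0,0,0]
    - [0,0,0]
    - [0,0,0]
    - [0,0,0]
    - [0,0,0]
    - [0,0,0]
    - [0,0,0]
    - [0,0,0]
    - [0,0,0]
    - [0,0,0]
    - [0,0,0]
  force: 40

```text
time_s: 25.67
position: [0.5627, 0.2614, 0.2994]
tool_rot: [[-0.99, 0.144, 0.004], [0.144, 0.99, 0.001], [-0.004, 0.002, -1.0]]
ft_force: [1.1, 2.9, 5.3]
grip_width: 0.011
gripper_force: 32.3
```

Request:
move_arm:
  jaw: [1,1,1,1,1,1,1,1,1,1,1,1]
  dp:
    - [0,-1.24,-0.36]
    - [0,-1.25,-0.3]
    - [0,-1.27,-0.23]
    - [0,-1.28,-0.16]
    - [0,-1.28,-0.1]
    - [0,-1.29,-0.03]
    - [0,-1.29,0.03]
    - [0,-1.28,0.1]
    - [0,-1.28,0.17]
    - [0,-1.27,0.23]
    - [0,-1.25,0.3]
    - [0,-1.23,0.36]
  turn:
    - [0,0,0]
    - [0,0,0]
    - [0,0,0]
    - [0,0,0]
    - [0,0,0]
    - [0,0,0]
    - [0,0,0]
    - [0,0,0]
    - [0,0,0]
    - [0,0,0]
    - [0,0,0]
    - [0,0,0]

```text
time_s: 26.67
position: [0.5409, 0.1097, 0.2974]
tool_rot: [[-0.99, 0.145, 0.002], [0.145, 0.99, 0.0], [-0.002, 0.001, -1.0]]
ft_force: [7.9, 0.5, -1.3]
grip_width: 0.0105
gripper_force: 30.7
```

Run:
```python
from h import *
for n in("top","wrist"):
    s=observe(); im,d=cams.get_image(n); P=cloud(n,d,s)
    q=P[:,:,:2]-C; px,py=q@EX,q@EY; m=((d>0)&(abs(px)<.08)&(abs(py)<.08)&(P[:,:,2]>.06)&(P[:,:,2]<.08)).astype(np.uint8)
    k,l=cv2.connectedComponents(m)
    for i in range(1,k):
        if (l==i).sum()>30: print(n,(l==i).sum(),cv2.minAreaRect((P[l==i][:,:2]*1000).astype(np.float32)))
```

```text
top 59 ((562.33837890625, 85.20597839355469), (28.727767944335938, 13.250722885131836), 3.0779531002044678)
top 75 ((499.23907470703125, 96.7550048828125), (13.76390552520752, 28.765396118164062), 80.77239990234375)
wrist 464 ((497.97088623046875, 97.41545104980469), (13.427142143249512, 29.09857749938965), 80.96599578857422)
wrist 143 ((559.9777221679688, 83.60606384277344), (4.155634880065918, 28.939544677734375), 80.86214447021484)
```

Still packed. Swing the lid shut.

Request:
move_arm:
  jaw: [1,1,1,1,1,1,1,1,1,1,1,1]
  dp:
    - [0,-1.21,0.42]
    - [0,-1.19,0.49]
    - [0,-1.16,0.55]
    - [0,-1.13,0.61]
    - [0,-1.1,0.67]
    - [0,-1.07,0.72]
    - [0,-1.03,0.78]
    - [0,-0.99,0.83]
    - [0,-0.94,0.88]
    - [0,-0.89,0.92]
    - [0,-0.85,0.97]
    - [0,-0.79,1.01]
  turn:
    - [0,0,0]
    - [0,0,0]
    - [0,0,0]
    - [0,0,0]
    - [0,0,0]
    - [0,0,0]
    - [0,0,0]
    - [0,0,0]
    - [0,0,0]
    - [0,0,0]
    - [0,0,0]
    - [0,0,0]

```text
time_s: 27.77
position: [0.5237, -0.0099, 0.2075]
tool_rot: [[-0.99, 0.144, 0.003], [0.144, 0.99, 0.006], [-0.002, 0.006, -1.0]]
ft_force: [16.0, 17.0, -12.8]
grip_width: 0.0104
gripper_force: 27.9
```

Request:
move_arm:
  jaw: [1,1,1,1,1,1,1,1,1]
  dp:
    - [0,-0.74,1.05]
    - [0,-0.69,1.09]
    - [0,-0.63,1.12]
    - [0,-0.57,1.15]
    - [0,-0.51,1.18]
    - [0,-0.45,1.21]
    - [0,-0.39,1.23]
    - [0,-0.32,1.25]
    - [0,-0.26,1.26]
  turn:
    - [0,0,0]
    - [0,0,0]
    - [0,0,0]
    - [0,0,0]
    - [0,0,0]
    - [0,0,0]
    - [0,0,0]
    - [0,0,0]
    - [0,0,0]

```text
time_s: 28.52
position: [0.5178, -0.051, 0.1026]
tool_rot: [[-0.989, 0.145, 0.006], [0.145, 0.989, 0.012], [-0.004, 0.013, -1.0]]
ft_force: [21.9, 41.8, -6.9]
grip_width: 0.0105
gripper_force: 28.2
```

Run:
```python
from h import *
s=observe(); plan([*pot(0,-.147),.0645],81.8)
print((s["position"][:2]-C)@EY)
```

```text
t 28.52 pos [ 0.5178 -0.051   0.1026] turn rad [ 0.013  0.004 -0.003] then dp cm [ 0.05 -0.2   3.81] |dp| 3.8 grip 10.5 28.2 F [21.9 41.8 -6.9] q [ -19.   26.   90.    1.   63. -101.]
-0.14503018269818257
```

Request:
move_arm:
  jaw: [1,1,1,1,1,1,4,4,4,4,4,4]
  dp:
    - [0,0.3,0.3]
    - [0,0,1]
    - [0,0,1]
    - [0,0,1]
    - [0,0,0.4]
    - [0,0,0]
    - [0,0,0]
    - [0,0,0]
    - [0,0,0]
    - [0,0,0]
    - [0,0,-3]
    - [0,0,-3]
  turn:
    - [0,0,0]
    - [0,0,0]
    - [0,0,0]
    - [0,0,0]
    - [0,0,0]
    - [0,0,0]
    - [0,0,0]
    - [0,0,0]
    - [0,0,0]
    - [0,0,0]
    - [0,0,0]
    - [0,0,0]

```text
time_s: 29.52
position: [0.5151, -0.0539, 0.1259]
tool_rot: [[-0.989, 0.145, -0.005], [0.145, 0.989, 0.001], [0.005, 0.001, -1.0]]
ft_force: [1.2, 0.3, -0.2]
grip_width: 0.0399
gripper_force: 0.0
```

Request:
move_arm:
  jaw: [4,4,4,4,4,4,4,4]
  dp:
    - [0,0,-3]
    - [0,0,-3]
    - [0,-3,-2]
    - [0,-3.5,0]
    - [0,-3.5,0]
    - [0,-3.5,0]
    - [0,0,0]
    - [0,0,0]
  turn:
    - [0,0,0]
    - [0,0,0]
    - [0,0,0]
    - [0,0,0]
    - [0,0,0]
    - [0,0,0]
    - [0,0,0]
    - [0,0,0]

```text
time_s: 30.18
position: [0.4961, -0.189, 0.206]
tool_rot: [[-0.989, 0.147, -0.001], [0.147, 0.989, 0.001], [0.001, 0.0, -1.0]]
ft_force: [0.2, 0.4, -0.3]
grip_width: 0.04
gripper_force: 0.0
```

```bash
cat >> h.py <<'E'
def lidcheck(cam="top"):
    s=observe(); im,d=cams.get_image(cam); P=cloud(cam,d,s); q=P[:,:,:2]-C; px,py=q@EX,q@EY; z=P[:,:,2]
    for b in (-.09,-.05,.05,.09):
        m=(d>0)&(abs(px)<.05)&(abs(py-b)<.01)&(z<.2)
        if m.sum()>20: print("lid z at y",b,round(np.median(z[m]),4))
    for nm,(kx,ky) in dict(nl=(-.085,.085),nr=(-.085,-.085),fl=(.085,.085),fr=(.085,-.085)).items():
        m=(d>0)&(np.hypot(px-kx,py-ky)<.034)&(z>.118)&(z<.14)
        if m.sum()<25: print(nm,"few"); continue
        c,sz,a=cv2.minAreaRect((P[m][:,:2]*1000).astype(np.float32)); la=a if sz[0]>sz[1] else a+90
        print(nm,m.sum(),"c",np.round(c,1),"sz",np.round(sz,1),"long",round((la+90)%180-90,1),"turn(mod pi)",round((np.radians(PSI-la))%np.pi,2))
    return im
E
python3 - <<'E'
from h import *
im=lidcheck(); cv2.imwrite("pics/top2.png",im[:,:,::-1])
plan([.4663,.1887,.17],81.8)
E
```

```text
lid z at y -0.09 0.0839
lid z at y -0.05 0.0845
lid z at y 0.05 0.0846
lid z at y 0.09 0.0837
nl 167 c [466.4 188.9] sz [15.4 55.2] long -13.5 turn(mod pi) 0.09
nr 157 c [441.9  20.8] sz [14.  54.2] long -9.5 turn(mod pi) 0.02
fl 164 c [633.9 164.4] sz [14.5 54.3] long -17.1 turn(mod pi) 0.15
fr 155 c [609.6  -3.2] sz [14.3 55.8] long -9.9 turn(mod pi) 0.03
t 30.23 pos [ 0.4963 -0.1878  0.2061] turn rad [ 0.001 -0.001 -0.003] then dp cm [ 8.34 36.84  3.61] |dp| 37.9 grip 40.2 0.0 F [1.1 0.9 0.5] q [ -34.   21.   80.    0.   79. -115.]
```

View pics/top2.png

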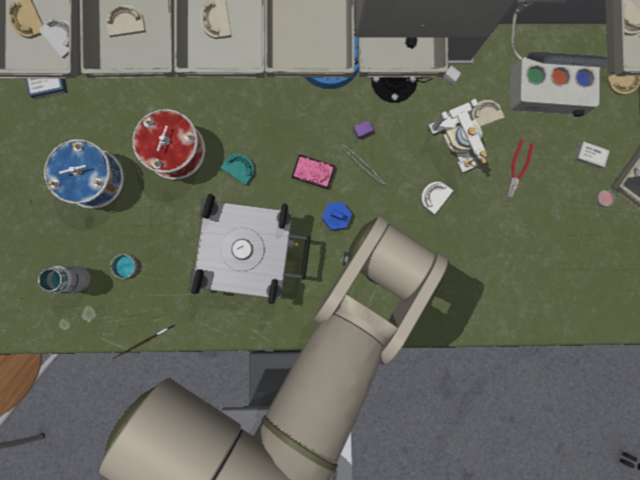

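Lid is flat shut (z ≈ 0.084 all over) with the knobs at about (207,206), (284,215), (196,281) and (273,291). Round one begins with knob_nl.

Request:
move_arm:
  jaw: [4,4,4,4,4,4,4,4,4,4,4,4]
  dp:
    - [0.69,3.07,0.3]
    - [0.69,3.07,0.3]
    - [0.69,3.07,0.3]
    - [0.69,3.07,0.3]
    - [0.69,3.07,0.3]
    - [0.69,3.07,0.3]
    - [0.69,3.07,0.3]
    - [0.69,3.07,0.3]
    - [0.69,3.07,0.3]
    - [0.69,3.07,0.3]
    - [0.69,3.07,0.3]
    - [0.69,3.07,0.3]
  turn:
    - [0,0,0]
    - [0,0,0]
    - [0,0,0]
    - [0,0,0]
    - [0,0,0]
    - [0,0,0]
    - [0,0,0]
    - [0,0,0]
    - [0,0,0]
    - [0,0,0]
    - [0,0,0]
    - [0,0,0]

```text
time_s: 31.23
position: [0.4667, 0.1916, 0.1704]
tool_rot: [[-0.99, 0.142, -0.0], [0.142, 0.99, -0.0], [0.0, -0.0, -1.0]]
ft_force: [0.0, -0.8, -0.9]
grip_width: 0.04
gripper_force: 0.0
```

Request:
move_arm:
  jaw: [4,4,4]
  dp:
    - [0,0,0]
    - [0,0,0]
    - [0,0,0]
  turn:
    - [0,0,0.09]
    - [0,0,0]
    - [0,0,0]

```text
time_s: 31.48
position: [0.4673, 0.1897, 0.1705]
tool_rot: [[-0.973, 0.229, -0.0], [0.229, 0.973, -0.0], [0.0, -0.0, -1.0]]
ft_force: [0.1, 0.3, 0.8]
grip_width: 0.0398
gripper_force: 0.0
```

Run:
```python
from h import *
lidcheck("wrist")
plan([.4664,.1889,.101],76.5)
```

```text
lid z at y -0.09 0.0843
lid z at y -0.05 0.0842
lid z at y 0.05 0.0843
lid z at y 0.09 0.084
nl 2751 c [463.3 189.4] sz [13.9 55. ] long -12.9 turn(mod pi) 0.08
nr 1417 c [442.6  27.7] sz [ 9.3 52.2] long -19.1 turn(mod pi) 0.19
fl few
fr few
t 31.53 pos [0.4676 0.1892 0.1706] turn rad [-0.    -0.     0.004] then dp cm [ 0.11 -0.05  6.96] |dp| 7.0 grip 40.0 0.0 F [-0.5  0.6  0.2] q [  9.  20.  87.  -0.  72. -68.]
```

Request:
move_arm:
  jaw: [4,4,4,4,4,4,1,1,1,1,1,1]
  dp:
    - [0.2,-0.05,1]
    - [0,0,2]
    - [0,0,2]
    - [0,0,1.6]
    - [0,0,0.4]
    - [0,0,0]
    - [0,0,0]
    - [0,0,0]
    - [0,0,0]
    - [0,0,0]
    - [0,0,0]
    - [0,0,0]
  turn:
    - [0,0,0]
    - [0,0,0]
    - [0,0,0]
    - [0,0,0]
    - [0,0,0]
    - [0,0,0]
    - [0,0,0]
    - [0,0,0]
    - [0,0,0]
    - [0,0,0]
    - [0,0,0]
    - [0,0,0]
  force: 50

```text
time_s: 32.53
position: [0.4665, 0.189, 0.1017]
tool_rot: [[-0.973, 0.232, 0.002], [0.232, 0.973, 0.0], [-0.002, 0.001, -1.0]]
ft_force: [-0.9, -1.4, 7.4]
grip_width: 0.0132
gripper_force: 49.6
```

Request:
move_arm:
  jaw: [1,1,1,1,1,1,1,1,1,1,1,1]
  dp:
    - [0,0,0]
    - [0,0,0]
    - [0,0,0]
    - [0,0,0]
    - [0,0,0]
    - [0,0,0]
    - [0,0,0]
    - [0,0,0]
    - [0,0,0]
    - [0,0,0]
    - [0,0,0]
    - [0,0,0]
  turn:
    - [0,0,0.11]
    - [0,0,0.112]
    - [0,0,0.112]
    - [0,0,0.112]
    - [0,0,0.112]
    - [0,0,0.112]
    - [0,0,0.112]
    - [0,0,0.112]
    - [0,0,0.112]
    - [0,0,0.112]
    - [0,0,0]
    - [0,0,0]

```text
time_s: 33.53
position: [0.4653, 0.1879, 0.1016]
tool_rot: [[-0.216, 0.976, -0.001], [0.976, 0.216, -0.003], [-0.002, -0.001, -1.0]]
ft_force: [-5.3, -8.7, 11.4]
grip_width: 0.0134
gripper_force: 50.5
```

Request:
move_arm:
  jaw: [3,4,4,4,4,4,4,4,4]
  dp:
    - [0,0,0]
    - [0,0,0]
    - [0,0,0]
    - [0,0,0]
    - [0,0,-2]
    - [0,0,-2.5]
    - [0,0,-2.5]
    - [0,0,0]
    - [0,0,0]
  turn:
    - [0,0,0]
    - [0,0,0]
    - [0,0,0]
    - [0,0,0]
    - [0,0,0]
    - [0,0,0]
    - [0,0,0]
    - [0,0,0]
    - [0,0,0]

```text
time_s: 34.28
position: [0.4663, 0.1892, 0.1713]
tool_rot: [[-0.216, 0.976, 0.002], [0.976, 0.216, 0.0], [-0.0, 0.003, -1.0]]
ft_force: [0.3, -0.2, -0.4]
grip_width: 0.0402
gripper_force: 0.0
```

Run:
```python
from h import *
lidcheck("wrist")
plan([.6091,-.0034,.17],80.1)
```

```text
lid z at y 0.05 0.0842
lid z at y 0.09 0.0838
nl 2705 c [463.6 189.9] sz [14.  54.9] long -77.2 turn(mod pi) 1.2
nr few
fl 2408 c [630.9 165.5] sz [14.3 55.9] long -17.1 turn(mod pi) 0.16
fr few
t 34.33 pos [0.4657 0.1891 0.1703] turn rad [ 0.   -0.   -1.18] then dp cm [-17.43 -16.5    0.03] |dp| 24.0 grip 40.2 0.0 F [ 0.1  0.4 -0.7] q [ 9. 20. 88.  0. 72. -4.]
```

Request:
move_arm:
  jaw: [4,4,4,4,4,4,4,4,4,4,4,4]
  dp:
    - [0,0,0]
    - [0,0,0]
    - [0,0,0]
    - [0,0,0]
    - [0,0,0]
    - [0,0,0]
    - [0,0,0]
    - [0,0,0]
    - [0,0,0]
    - [0,0,0]
    - [-2.18,-2.06,0]
    - [-2.18,-2.06,0]
  turn:
    - [0,0,-0.118]
    - [0,0,-0.118]
    - [0,0,-0.118]
    - [0,0,-0.118]
    - [0,0,-0.118]
    - [0,0,-0.118]
    - [0,0,-0.118]
    - [0,0,-0.118]
    - [0,0,-0.118]
    - [0,0,-0.118]
    - [0,0,0]
    - [0,0,0]

```text
time_s: 35.33
position: [0.5012, 0.1411, 0.1693]
tool_rot: [[-0.986, 0.169, -0.003], [0.169, 0.986, 0.0], [0.003, -0.0, -1.0]]
ft_force: [0.9, -0.3, -0.2]
grip_width: 0.0399
gripper_force: 0.0
```

Request:
move_arm:
  jaw: [4,4,4,4,4,4,4,4,4]
  dp:
    - [-2.18,-2.06,0]
    - [-2.18,-2.06,0]
    - [-2.18,-2.06,0]
    - [-2.18,-2.06,0]
    - [-2.18,-2.06,0]
    - [-2.18,-2.06,0]
    - [0,0,0]
    - [0,0,0]
    - [0,0,0]
  turn:
    - [0,0,0]
    - [0,0,0]
    - [0,0,0]
    - [0,0,0]
    - [0,0,0]
    - [0,0,0]
    - [0,0,0]
    - [0,0,0]
    - [0,0,0]

```text
time_s: 36.08
position: [0.6086, -0.0028, 0.1693]
tool_rot: [[-0.985, 0.172, -0.002], [0.172, 0.985, 0.001], [0.003, 0.0, -1.0]]
ft_force: [-0.8, -0.5, -0.8]
grip_width: 0.0404
gripper_force: 0.0
```

Run:
```python
from h import *
lidcheck("wrist")
plan([.6091,-.0034,.101],80.1)
```

```text
lid z at y -0.09 0.0841
lid z at y -0.05 0.0843
lid z at y 0.05 0.0842
lid z at y 0.09 0.0839
nl few
nr few
fl 1286 c [635.4 157.2] sz [ 8.9 47. ] long -6.0 turn(mod pi) 3.1
fr 2756 c [607.4  -2.8] sz [13.9 54.8] long -10.3 turn(mod pi) 0.04
t 36.13 pos [ 0.6086 -0.0024  0.1697] turn rad [ 0.    -0.002  0.001] then dp cm [-0.07 -0.09  6.87] |dp| 6.9 grip 40.2 0.0 F [-0.2 -0.1 -1.2] q [-11.  30.  70.   0.  79. -92.]
```

Request:
move_arm:
  jaw: [4,4,4,4,4,4,1,1,1,1,1,1]
  dp:
    - [-0.05,-0.08,1]
    - [0,0,2]
    - [0,0,2]
    - [0,0,1.5]
    - [0,0,0.4]
    - [0,0,0]
    - [0,0,0]
    - [0,0,0]
    - [0,0,0]
    - [0,0,0]
    - [0,0,0]
    - [0,0,0]
  turn:
    - [0,0,0]
    - [0,0,0]
    - [0,0,0]
    - [0,0,0]
    - [0,0,0]
    - [0,0,0]
    - [0,0,0]
    - [0,0,0]
    - [0,0,0]
    - [0,0,0]
    - [0,0,0]
    - [0,0,0]

```text
time_s: 37.13
position: [0.6102, -0.0034, 0.1028]
tool_rot: [[-0.985, 0.172, 0.002], [0.172, 0.985, 0.001], [-0.002, 0.001, -1.0]]
ft_force: [-0.0, 5.0, 3.9]
grip_width: 0.0131
gripper_force: 49.9
```

Request:
move_arm:
  jaw: [1,1,1,1,1,1,1,1,1,1,1,1]
  dp:
    - [0,0,0]
    - [0,0,0]
    - [0,0,0]
    - [0,0,0]
    - [0,0,0]
    - [0,0,0]
    - [0,0,0]
    - [0,0,0]
    - [0,0,0]
    - [0,0,0]
    - [0,0,0]
    - [0,0,0]
  turn:
    - [0,0,0.116]
    - [0,0,0.116]
    - [0,0,0.116]
    - [0,0,0.116]
    - [0,0,0.116]
    - [0,0,0.116]
    - [0,0,0.116]
    - [0,0,0.116]
    - [0,0,0.116]
    - [0,0,0.116]
    - [0,0,0]
    - [0,0,0]

```text
time_s: 38.13
position: [0.6094, -0.0041, 0.1028]
tool_rot: [[-0.235, 0.972, 0.0], [0.972, 0.235, -0.0], [-0.0, 0.0, -1.0]]
ft_force: [-4.0, 1.8, 6.0]
grip_width: 0.013
gripper_force: 50.3
```

Request:
move_arm:
  jaw: [3,4,4,4,4,4,4,4,4]
  dp:
    - [0,0,0]
    - [0,0,0]
    - [0,0,0]
    - [0,0,0]
    - [0,0,-2]
    - [0,0,-2.5]
    - [0,0,-2.4]
    - [0,0,0]
    - [0,0,0]
  turn:
    - [0,0,0]
    - [0,0,0]
    - [0,0,0]
    - [0,0,0]
    - [0,0,0]
    - [0,0,0]
    - [0,0,0]
    - [0,0,0]
    - [0,0,0]

```text
time_s: 38.88
position: [0.6102, -0.0043, 0.1716]
tool_rot: [[-0.236, 0.972, 0.003], [0.972, 0.236, -0.001], [-0.001, 0.002, -1.0]]
ft_force: [-0.9, 0.1, -0.6]
grip_width: 0.0401
gripper_force: 0.0
```

Run:
```python
from h import *
lidcheck("wrist")
plan([.4418,.0208,.17],80.5)
```

```text
lid z at y -0.09 0.0842
lid z at y -0.05 0.0844
lid z at y 0.05 0.084
nl few
nr 1504 c [455.9  18.2] sz [15.  25.7] long -9.8 turn(mod pi) 0.03
fl few
fr 2703 c [607.7  -2.5] sz [13.9 54.9] long -75.9 turn(mod pi) 1.18
t 38.93 pos [ 0.6096 -0.0042  0.1702] turn rad [-0.    -0.    -1.167] then dp cm [16.96 -0.3   0.02] |dp| 17.0 grip 40.3 0.0 F [0.7 0.4 0.1] q [-12.  30.  70.  -0.  79. -25.]
```

Request:
move_arm:
  jaw: [4,4,4,4,4,4,4,4,4,4]
  dp:
    - [0,0,0]
    - [0,0,0]
    - [0,0,0]
    - [0,0,0]
    - [0,0,0]
    - [0,0,0]
    - [0,0,0]
    - [0,0,0]
    - [0,0,0]
    - [0,0,0]
  turn:
    - [0,0,-0.117]
    - [0,0,-0.117]
    - [0,0,-0.117]
    - [0,0,-0.117]
    - [0,0,-0.117]
    - [0,0,-0.117]
    - [0,0,-0.117]
    - [0,0,-0.117]
    - [0,0,-0.117]
    - [0,0,-0.114]

```text
time_s: 39.77
position: [0.6092, -0.0041, 0.1689]
tool_rot: [[-0.987, 0.159, -0.003], [0.159, 0.987, 0.001], [0.003, 0.0, -1.0]]
ft_force: [0.2, -1.0, -0.8]
grip_width: 0.0403
gripper_force: 0.0
```

Request:
move_arm:
  jaw: [4,4,4,4,4,4,4,4,4,4]
  dp:
    - [2.42,-0.04,0]
    - [2.42,-0.04,0]
    - [2.42,-0.04,0]
    - [2.42,-0.04,0]
    - [2.42,-0.04,0]
    - [2.42,-0.04,0]
    - [2.42,-0.04,0]
    - [0,0,0]
    - [0,0,0]
    - [0,0,0]
  turn:
    - [0,0,0]
    - [0,0,0]
    - [0,0,0]
    - [0,0,0]
    - [0,0,0]
    - [0,0,0]
    - [0,0,0]
    - [0,0,0]
    - [0,0,0]
    - [0,0,0]

```text
time_s: 40.6
position: [0.4427, 0.0208, 0.1701]
tool_rot: [[-0.986, 0.165, -0.0], [0.165, 0.986, 0.0], [0.0, -0.0, -1.0]]
ft_force: [0.5, 0.3, 0.4]
grip_width: 0.0397
gripper_force: 0.0
```

Run:
```python
from h import *
lidcheck("wrist")
plan([.4418,.0208,.102],80.5)
```

```text
lid z at y -0.09 0.0841
lid z at y -0.05 0.0841
lid z at y 0.05 0.084
lid z at y 0.09 0.0839
nl 1555 c [466.4 175. ] sz [14. 29.] long -77.0 turn(mod pi) 1.2
nr 2722 c [439.4  21.1] sz [13.8 55.3] long -9.8 turn(mod pi) 0.03
fl few
fr few
t 40.65 pos [0.4429 0.0208 0.1701] turn rad [-0. -0. -0.] then dp cm [ 0.11 -0.02  6.81] |dp| 6.8 grip 39.8 0.0 F [ 0.3 -0.3 -0.6] q [-13.  15.  96.  -0.  69. -93.]
```

Request:
move_arm:
  jaw: [4,4,4,4,4,4,1,1,1,1,1,1]
  dp:
    - [0.1,0,1]
    - [0,0,2]
    - [0,0,2]
    - [0,0,1.4]
    - [0,0,0.4]
    - [0,0,0]
    - [0,0,0]
    - [0,0,0]
    - [0,0,0]
    - [0,0,0]
    - [0,0,0]
    - [0,0,0]
  turn:
    - [0,0,0]
    - [0,0,0]
    - [0,0,0]
    - [0,0,0]
    - [0,0,0]
    - [0,0,0]
    - [0,0,0]
    - [0,0,0]
    - [0,0,0]
    - [0,0,0]
    - [0,0,0]
    - [0,0,0]

```text
time_s: 41.65
position: [0.4418, 0.0209, 0.1033]
tool_rot: [[-0.986, 0.165, 0.002], [0.165, 0.986, -0.001], [-0.002, -0.0, -1.0]]
ft_force: [0.5, -2.1, 6.4]
grip_width: 0.013
gripper_force: 50.1
```

Request:
move_arm:
  jaw: [1,1,1,1,1,1,1,1,1,1,1,1]
  dp:
    - [0,0,0]
    - [0,0,0]
    - [0,0,0]
    - [0,0,0]
    - [0,0,0]
    - [0,0,0]
    - [0,0,0]
    - [0,0,0]
    - [0,0,0]
    - [0,0,0]
    - [0,0,0]
    - [0,0,0]
  turn:
    - [0,0,0.117]
    - [0,0,0.117]
    - [0,0,0.117]
    - [0,0,0.117]
    - [0,0,0.117]
    - [0,0,0.117]
    - [0,0,0.117]
    - [0,0,0.117]
    - [0,0,0.117]
    - [0,0,0.117]
    - [0,0,0]
    - [0,0,0]

```text
time_s: 42.65
position: [0.4412, 0.0202, 0.1033]
tool_rot: [[-0.233, 0.973, 0.0], [0.973, 0.233, -0.002], [-0.002, -0.0, -1.0]]
ft_force: [-4.0, -6.6, 9.7]
grip_width: 0.0134
gripper_force: 50.7
```

Request:
move_arm:
  jaw: [3,4,4,4,4,4,4,4,4]
  dp:
    - [0,0,0]
    - [0,0,0]
    - [0,0,0]
    - [0,0,0]
    - [0,0,-2]
    - [0,0,-2.5]
    - [0,0,-2.4]
    - [0,0,0]
    - [0,0,0]
  turn:
    - [0,0,0]
    - [0,0,0]
    - [0,0,0]
    - [0,0,0]
    - [0,0,0]
    - [0,0,0]
    - [0,0,0]
    - [0,0,0]
    - [0,0,0]

```text
time_s: 43.4
position: [0.4415, 0.0213, 0.1722]
tool_rot: [[-0.233, 0.972, 0.002], [0.972, 0.233, -0.0], [-0.001, 0.002, -1.0]]
ft_force: [-0.0, -0.5, -0.6]
grip_width: 0.0397
gripper_force: 0.0
```

Run:
```python
from h import *
lidcheck("wrist")
plan([.6337,.1645,.17],73)
```

```text
lid z at y -0.09 0.0842
lid z at y -0.05 0.0844
lid z at y 0.05 0.0842
lid z at y 0.09 0.0839
nl few
nr 2680 c [439.5  21.6] sz [14.  54.9] long -76.3 turn(mod pi) 1.19
fl few
fr 2482 c [6.063e+02 1.000e-01] sz [14.5 50. ] long -76.7 turn(mod pi) 1.2
t 43.45 pos [0.441  0.0213 0.1713] turn rad [ 0.    -0.    -1.039] then dp cm [-14.24  19.33   0.13] |dp| 24.0 grip 39.9 0.0 F [-0.1  0.2 -0.4] q [-13.  15.  96.   0.  69. -26.]
```

Request:
move_arm:
  jaw: [4,4,4,4,4,4,4,4,4,4]
  dp:
    - [0,0,0]
    - [0,0,0]
    - [0,0,0]
    - [0,0,0]
    - [0,0,0]
    - [0,0,0]
    - [0,0,0]
    - [0,0,0]
    - [0,0,0]
    - [0,0,0]
  turn:
    - [0,0,-0.104]
    - [0,0,-0.104]
    - [0,0,-0.104]
    - [0,0,-0.104]
    - [0,0,-0.104]
    - [0,0,-0.104]
    - [0,0,-0.104]
    - [0,0,-0.104]
    - [0,0,-0.104]
    - [0,0,-0.103]

```text
time_s: 44.28
position: [0.4406, 0.0213, 0.1702]
tool_rot: [[-0.958, 0.288, -0.003], [0.288, 0.958, 0.001], [0.003, -0.0, -1.0]]
ft_force: [-0.0, 0.6, -0.2]
grip_width: 0.0398
gripper_force: 0.0
```

Request:
move_arm:
  jaw: [4,4,4,4,4,4,4,4,4,4,4]
  dp:
    - [-1.78,2.42,0]
    - [-1.78,2.42,0]
    - [-1.78,2.42,0]
    - [-1.78,2.42,0]
    - [-1.78,2.42,0]
    - [-1.78,2.42,0]
    - [-1.78,2.42,0]
    - [-1.78,2.42,0]
    - [0,0,0]
    - [0,0,0]
    - [0,0,0]
  turn:
    - [0,0,0]
    - [0,0,0]
    - [0,0,0]
    - [0,0,0]
    - [0,0,0]
    - [0,0,0]
    - [0,0,0]
    - [0,0,0]
    - [0,0,0]
    - [0,0,0]
    - [0,0,0]

```text
time_s: 45.2
position: [0.6332, 0.1644, 0.1701]
tool_rot: [[-0.956, 0.292, -0.003], [0.292, 0.956, -0.0], [0.003, -0.001, -1.0]]
ft_force: [1.0, 1.3, 0.2]
grip_width: 0.0399
gripper_force: 0.0
```

Run:
```python
from h import *
lidcheck("wrist")
plan([.6337,.1645,.102],73)
```

```text
lid z at y -0.09 0.0843
lid z at y -0.05 0.0846
lid z at y 0.05 0.0844
lid z at y 0.09 0.0841
nl few
nr few
fl 2737 c [631.7 165.4] sz [13.8 55.4] long -17.3 turn(mod pi) 0.16
fr 1585 c [605.8   7.2] sz [14.  37.7] long -76.5 turn(mod pi) 1.19
t 45.25 pos [0.6332 0.1642 0.1707] turn rad [-0.001 -0.002 -0.   ] then dp cm [-0.04  0.04  6.87] |dp| 6.9 grip 40.2 0.0 F [ 0.1  0.3 -0.7] q [  4.  35.  62.  -0.  84. -69.]
```

Request:
move_arm:
  jaw: [4,4,4,4,4,4,1,1,1,1,1,1]
  dp:
    - [-0.04,0.04,1]
    - [0,0,2]
    - [0,0,2]
    - [0,0,1.4]
    - [0,0,0.4]
    - [0,0,0]
    - [0,0,0]
    - [0,0,0]
    - [0,0,0]
    - [0,0,0]
    - [0,0,0]
    - [0,0,0]
  turn:
    - [0,0,0]
    - [0,0,0]
    - [0,0,0]
    - [0,0,0]
    - [0,0,0]
    - [0,0,0]
    - [0,0,0]
    - [0,0,0]
    - [0,0,0]
    - [0,0,0]
    - [0,0,0]
    - [0,0,0]

```text
time_s: 46.25
position: [0.6349, 0.1648, 0.1048]
tool_rot: [[-0.956, 0.292, 0.002], [0.292, 0.956, -0.0], [-0.002, 0.001, -1.0]]
ft_force: [-1.4, -1.2, 7.1]
grip_width: 0.0128
gripper_force: 50.4
```

Request:
move_arm:
  jaw: [1,1,1,1,1,1,1,1,1,1,1,1]
  dp:
    - [0,0,0]
    - [0,0,0]
    - [0,0,0]
    - [0,0,0]
    - [0,0,0]
    - [0,0,0]
    - [0,0,0]
    - [0,0,0]
    - [0,0,0]
    - [0,0,0]
    - [0,0,0]
    - [0,0,0]
  turn:
    - [0,0,0.104]
    - [0,0,0.104]
    - [0,0,0.104]
    - [0,0,0.104]
    - [0,0,0.104]
    - [0,0,0.104]
    - [0,0,0.104]
    - [0,0,0.104]
    - [0,0,0.104]
    - [0,0,0.104]
    - [0,0,0]
    - [0,0,0]

```text
time_s: 47.25
position: [0.6338, 0.1637, 0.1048]
tool_rot: [[-0.231, 0.973, -0.001], [0.973, 0.231, -0.002], [-0.002, -0.002, -1.0]]
ft_force: [-7.8, -7.0, 9.4]
grip_width: 0.0134
gripper_force: 51.0
```

Request:
move_arm:
  jaw: [3,4,4,4,4,4,4,4,4]
  dp:
    - [0,0,0]
    - [0,0,0]
    - [0,0,0]
    - [0,0,0]
    - [0,0,-2]
    - [0,0,-2.5]
    - [0,0,-2.4]
    - [0,0,0]
    - [0,0,0]
  turn:
    - [0,0,0]
    - [0,0,0]
    - [0,0,0]
    - [0,0,0]
    - [0,0,0]
    - [0,0,0]
    - [0,0,0]
    - [0,0,0]
    - [0,0,0]

```text
time_s: 48.0
position: [0.6349, 0.1651, 0.1736]
tool_rot: [[-0.232, 0.973, 0.003], [0.973, 0.232, 0.0], [-0.0, 0.003, -1.0]]
ft_force: [-0.4, 1.2, -0.4]
grip_width: 0.0402
gripper_force: 0.0
```

Run:
```python
from h import *
lidcheck("wrist")
plan([.4664,.1889,.17],12.8)
```

```text
lid z at y -0.09 0.0844
lid z at y -0.05 0.0845
lid z at y 0.05 0.0845
lid z at y 0.09 0.0839
nl 874 c [471.8 186.8] sz [ 5.5 48.7] long -83.4 turn(mod pi) 1.31
nr few
fl 2649 c [631.8 166. ] sz [13.9 54.6] long -76.3 turn(mod pi) 1.19
fr few
t 48.05 pos [0.6343 0.165  0.1721] turn rad [-0.    -0.     0.011] then dp cm [  6.05 -15.85   0.21] |dp| 17.0 grip 39.9 0.0 F [-0.7  0.2 -1. ] q [ 4. 35. 61.  0. 84. -9.]
```

Request:
move_arm:
  jaw: [4,4,4,4,4,4,4,4,4]
  dp:
    - [1.01,-2.64,0]
    - [1.01,-2.64,0]
    - [1.01,-2.64,0]
    - [1.01,-2.64,0]
    - [1.01,-2.64,0]
    - [1.01,-2.64,0.2]
    - [0,0,0]
    - [0,0,0]
    - [0,0,0]
  turn:
    - [0,0,0.01]
    - [0,0,0]
    - [0,0,0]
    - [0,0,0]
    - [0,0,0]
    - [0,0,0]
    - [0,0,0]
    - [0,0,0]
    - [0,0,0]

```text
time_s: 48.8
position: [0.467, 0.1885, 0.17]
tool_rot: [[-0.222, 0.975, -0.0], [0.975, 0.222, -0.0], [-0.0, -0.0, -1.0]]
ft_force: [0.4, -0.7, -0.4]
grip_width: 0.0401
gripper_force: 0.0
```

Request:
move_arm:
  jaw: [4,4,4,4,4,4,1,1,1,1,1,1]
  dp:
    - [0,0,1]
    - [0,0,2]
    - [0,0,2]
    - [0,0,1.4]
    - [0,0,0.4]
    - [0,0,0]
    - [0,0,0]
    - [0,0,0]
    - [0,0,0]
    - [0,0,0]
    - [0,0,0]
    - [0,0,0]
  turn:
    - [0,0,0]
    - [0,0,0]
    - [0,0,0]
    - [0,0,0]
    - [0,0,0]
    - [0,0,0]
    - [0,0,0]
    - [0,0,0]
    - [0,0,0]
    - [0,0,0]
    - [0,0,0]
    - [0,0,0]

```text
time_s: 49.8
position: [0.4654, 0.1881, 0.1034]
tool_rot: [[-0.222, 0.975, -0.002], [0.975, 0.222, -0.001], [-0.001, -0.002, -1.0]]
ft_force: [-7.2, -4.1, 5.3]
grip_width: 0.013
gripper_force: 49.7
```

Request:
move_arm:
  jaw: [1,1,1,1,1,1,1,1,1,1,1,1]
  dp:
    - [0,0,0]
    - [0,0,0]
    - [0,0,0]
    - [0,0,0]
    - [0,0,0]
    - [0,0,0]
    - [0,0,0]
    - [0,0,0]
    - [0,0,0]
    - [0,0,0]
    - [0,0,0]
    - [0,0,0]
  turn:
    - [0,0,0.117]
    - [0,0,0.117]
    - [0,0,0.117]
    - [0,0,0.117]
    - [0,0,0.117]
    - [0,0,0.117]
    - [0,0,0.117]
    - [0,0,0.117]
    - [0,0,0.117]
    - [0,0,0.117]
    - [0,0,0.09]
    - [0,0,0]

```text
time_s: 50.8
position: [0.464, 0.1885, 0.1035]
tool_rot: [[0.861, 0.509, -0.005], [0.509, -0.861, -0.001], [-0.005, -0.001, -1.0]]
ft_force: [-13.3, -0.6, 10.6]
grip_width: 0.0132
gripper_force: 63.6
```

Run:
```python
from h import *
plan([.4664,.1889,.17],-56)
print(observe()["wrist_torque"])
```

```text
t 50.8 pos [0.464  0.1885 0.1035] turn rad [-0.001  0.005 -0.059] then dp cm [ 0.22  0.1  -6.65] |dp| 6.7 grip 13.2 63.6 F [-13.3  -0.6  10.6] q [ 9. 25. 93. -0. 62. 68.]
[-0.11784163  2.12939035  1.5593863 ]
```

Request:
move_arm:
  jaw: [3,4,4,4,4,4,4,4,4]
  dp:
    - [0,0,0]
    - [0,0,0]
    - [0,0,0]
    - [0,0,0]
    - [0,0,-2]
    - [0,0,-2.5]
    - [0,0,-2.3]
    - [0,0,0]
    - [0,0,0]
  turn:
    - [0,0,0]
    - [0,0,0]
    - [0,0,0]
    - [0,0,0]
    - [0,0,0]
    - [0,0,0]
    - [0,0,0]
    - [0,0,0]
    - [0,0,0]

```text
time_s: 51.55
position: [0.4671, 0.1886, 0.1715]
tool_rot: [[0.86, 0.51, 0.003], [0.51, -0.86, 0.0], [0.003, 0.001, -1.0]]
ft_force: [-1.1, 0.2, 0.0]
grip_width: 0.0397
gripper_force: 0.0
```

Run:
```python
from h import *
lidcheck("wrist")
plan([.6096,-.0034,.17],13.8)
```

```text
lid z at y -0.09 0.0844
lid z at y -0.05 0.0845
lid z at y 0.05 0.0845
lid z at y 0.09 0.084
nl 2676 c [464.3 189.8] sz [54.8 14. ] long 34.3 turn(mod pi) 2.4
nr 125 c [443.  35.] sz [ 2.2 13.1] long -77.8 turn(mod pi) 1.22
fl 1298 c [627.6 154.5] sz [ 7.5 37.2] long -63.4 turn(mod pi) 0.96
fr few
t 51.6 pos [0.4665 0.1885 0.1704] turn rad [ 0.    -0.    -1.277] then dp cm [-22.05   9.32   0.04] |dp| 23.9 grip 39.8 0.0 F [-0.1  0.1  0.4] q [ 8. 20. 88. -0. 72. 68.]
```

nl is at its stop (2.40). Next, fr.

Request:
move_arm:
  jaw: [4,4,4,4,4,4,4,4,4,4,4,4]
  dp:
    - [0,0,0]
    - [0,0,0]
    - [0,0,0]
    - [0,0,0]
    - [0,0,0]
    - [0,0,0]
    - [0,0,0]
    - [0,0,0]
    - [0,0,0]
    - [0,0,0]
    - [0,0,0]
    - [0,0,0]
  turn:
    - [0,0,-0.116]
    - [0,0,-0.116]
    - [0,0,-0.116]
    - [0,0,-0.116]
    - [0,0,-0.116]
    - [0,0,-0.116]
    - [0,0,-0.116]
    - [0,0,-0.116]
    - [0,0,-0.116]
    - [0,0,-0.116]
    - [0,0,-0.117]
    - [0,0,0]

```text
time_s: 52.6
position: [0.4661, 0.1884, 0.1693]
tool_rot: [[-0.243, 0.97, -0.002], [0.97, 0.243, -0.0], [0.0, -0.002, -1.0]]
ft_force: [0.7, 0.0, -0.6]
grip_width: 0.0401
gripper_force: 0.0
```

Request:
move_arm:
  jaw: [4,4,4,4,4,4,4,4,4,4,4]
  dp:
    - [-2.75,1.17,0]
    - [-2.75,1.17,0]
    - [-2.75,1.17,0]
    - [-2.75,1.17,0]
    - [-2.75,1.17,0]
    - [-2.75,1.17,0]
    - [-2.75,1.17,0]
    - [-2.75,1.17,0]
    - [0,0,0]
    - [0,0,0]
    - [0,0,0]
  turn:
    - [0,0,0]
    - [0,0,0]
    - [0,0,0]
    - [0,0,0]
    - [0,0,0]
    - [0,0,0]
    - [0,0,0]
    - [0,0,0]
    - [0,0,0]
    - [0,0,0]
    - [0,0,0]

```text
time_s: 53.52
position: [0.6093, -0.0023, 0.1697]
tool_rot: [[-0.237, 0.972, -0.002], [0.972, 0.237, 0.001], [0.001, -0.002, -1.0]]
ft_force: [-0.3, -0.0, -0.3]
grip_width: 0.0401
gripper_force: 0.0
```

Run:
```python
from h import *
lidcheck("wrist")
plan([.6096,-.0034,.102],13.8)
```

```text
lid z at y -0.09 0.0842
lid z at y -0.05 0.0844
lid z at y 0.05 0.084
nl few
nr 818 c [448.3  16.4] sz [ 5.2 43.9] long -82.1 turn(mod pi) 1.29
fl few
fr 2734 c [608.   -2.4] sz [13.9 55.2] long -76.6 turn(mod pi) 1.19
t 53.57 pos [ 0.6092 -0.0018  0.1701] turn rad [-0.001 -0.001 -0.001] then dp cm [-0.16 -0.    6.81] |dp| 6.8 grip 39.9 0.0 F [ 0.2  0.1 -0.2] q [-11.  30.  70.   0.  80. -25.]
```

Request:
move_arm:
  jaw: [4,4,4,4,4,4,1,1,1,1,1,1]
  dp:
    - [-0.1,0,1]
    - [0,0,2]
    - [0,0,2]
    - [0,0,1.4]
    - [0,0,0.4]
    - [0,0,0]
    - [0,0,0]
    - [0,0,0]
    - [0,0,0]
    - [0,0,0]
    - [0,0,0]
    - [0,0,0]
  turn:
    - [0,0,0]
    - [0,0,0]
    - [0,0,0]
    - [0,0,0]
    - [0,0,0]
    - [0,0,0]
    - [0,0,0]
    - [0,0,0]
    - [0,0,0]
    - [0,0,0]
    - [0,0,0]
    - [0,0,0]

```text
time_s: 54.57
position: [0.6096, -0.0038, 0.1038]
tool_rot: [[-0.239, 0.971, -0.0], [0.971, 0.239, -0.001], [-0.001, -0.0, -1.0]]
ft_force: [-6.2, -1.0, 4.5]
grip_width: 0.0132
gripper_force: 49.3
```

Request:
move_arm:
  jaw: [1,1,1,1,1,1,1,1,1,1,1,1]
  dp:
    - [0,0,0]
    - [0,0,0]
    - [0,0,0]
    - [0,0,0]
    - [0,0,0]
    - [0,0,0]
    - [0,0,0]
    - [0,0,0]
    - [0,0,0]
    - [0,0,0]
    - [0,0,0]
    - [0,0,0]
  turn:
    - [0,0,0.117]
    - [0,0,0.117]
    - [0,0,0.117]
    - [0,0,0.117]
    - [0,0,0.117]
    - [0,0,0.117]
    - [0,0,0.117]
    - [0,0,0.117]
    - [0,0,0.117]
    - [0,0,0.117]
    - [0,0,0.11]
    - [0,0,0]

```text
time_s: 55.57
position: [0.6086, -0.0036, 0.1038]
tool_rot: [[0.863, 0.505, -0.003], [0.505, -0.863, -0.001], [-0.003, -0.0, -1.0]]
ft_force: [-9.5, 0.1, 6.8]
grip_width: 0.0131
gripper_force: 64.8
```

Request:
move_arm:
  jaw: [3,4,4,4,4,4,4,4,4]
  dp:
    - [0,0,0]
    - [0,0,0]
    - [0,0,0]
    - [0,0,0]
    - [0,0,-2]
    - [0,0,-2.5]
    - [0,0,-2.3]
    - [0,0,0]
    - [0,0,0]
  turn:
    - [0,0,0]
    - [0,0,0]
    - [0,0,0]
    - [0,0,0]
    - [0,0,0]
    - [0,0,0]
    - [0,0,0]
    - [0,0,0]
    - [0,0,0]

```text
time_s: 56.32
position: [0.6107, -0.0039, 0.1716]
tool_rot: [[0.862, 0.507, 0.003], [0.507, -0.862, -0.001], [0.002, 0.002, -1.0]]
ft_force: [0.2, 0.7, -0.5]
grip_width: 0.0401
gripper_force: 0.0
```

Run:
```python
from h import *
lidcheck("wrist")
plan([.4418,.0208,.17],13.6)
```

```text
lid z at y -0.09 0.0841
lid z at y -0.05 0.0844
lid z at y 0.05 0.0842
lid z at y 0.09 0.0839
nl few
nr 338 c [447.1  18.5] sz [ 5.  18.1] long -63.1 turn(mod pi) 0.96
fl 2791 c [634.4 154.8] sz [14.  36.5] long -76.6 turn(mod pi) 1.19
fr 2691 c [608.5  -2.6] sz [55.1 14. ] long 34.3 turn(mod pi) 2.4
t 56.37 pos [ 0.6101 -0.0037  0.1703] turn rad [ 0.    -0.    -1.276] then dp cm [  6.34 -15.78   0.03] |dp| 17.0 grip 39.9 0.0 F [-0.2  0.2 -0.1] q [-11.  30.  70.   0.  80.  48.]
```

fr is at 2.40. Next, nr.

Request:
move_arm:
  jaw: [4,4,4,4,4,4,4,4,4,4,4,4]
  dp:
    - [0,0,0]
    - [0,0,0]
    - [0,0,0]
    - [0,0,0]
    - [0,0,0]
    - [0,0,0]
    - [0,0,0]
    - [0,0,0]
    - [0,0,0]
    - [0,0,0]
    - [0,0,0]
    - [0,0,0]
  turn:
    - [0,0,-0.116]
    - [0,0,-0.116]
    - [0,0,-0.116]
    - [0,0,-0.116]
    - [0,0,-0.116]
    - [0,0,-0.116]
    - [0,0,-0.116]
    - [0,0,-0.116]
    - [0,0,-0.116]
    - [0,0,-0.116]
    - [0,0,-0.116]
    - [0,0,0]

```text
time_s: 57.37
position: [0.6097, -0.0037, 0.1691]
tool_rot: [[-0.239, 0.971, -0.002], [0.971, 0.239, 0.0], [0.001, -0.002, -1.0]]
ft_force: [-0.2, 0.9, -0.1]
grip_width: 0.0396
gripper_force: 0.0
```

Request:
move_arm:
  jaw: [4,4,4,4,4,4,4,4,4,4]
  dp:
    - [0.91,-2.26,0]
    - [0.91,-2.26,0]
    - [0.91,-2.26,0]
    - [0.91,-2.26,0]
    - [0.91,-2.26,0]
    - [0.91,-2.26,0]
    - [0.91,-2.26,0]
    - [0,0,0]
    - [0,0,0]
    - [0,0,0]
  turn:
    - [0,0,0]
    - [0,0,0]
    - [0,0,0]
    - [0,0,0]
    - [0,0,0]
    - [0,0,0]
    - [0,0,0]
    - [0,0,0]
    - [0,0,0]
    - [0,0,0]

```text
time_s: 58.2
position: [0.4421, 0.0209, 0.1704]
tool_rot: [[-0.233, 0.973, 0.0], [0.973, 0.233, -0.0], [-0.0, 0.0, -1.0]]
ft_force: [-0.3, 0.1, -0.2]
grip_width: 0.0398
gripper_force: 0.0
```

Request:
move_arm:
  jaw: [4,4,4,4,4,4,1,1,1,1,1,1]
  dp:
    - [0,0,1]
    - [0,0,2]
    - [0,0,2]
    - [0,0,1.4]
    - [0,0,0.4]
    - [0,0,0]
    - [0,0,0]
    - [0,0,0]
    - [0,0,0]
    - [0,0,0]
    - [0,0,0]
    - [0,0,0]
  turn:
    - [0,0,0]
    - [0,0,0]
    - [0,0,0]
    - [0,0,0]
    - [0,0,0]
    - [0,0,0]
    - [0,0,0]
    - [0,0,0]
    - [0,0,0]
    - [0,0,0]
    - [0,0,0]
    - [0,0,0]

```text
time_s: 59.2
position: [0.4412, 0.0207, 0.1034]
tool_rot: [[-0.235, 0.972, 0.0], [0.972, 0.235, -0.001], [-0.001, -0.0, -1.0]]
ft_force: [-4.3, -3.0, 4.2]
grip_width: 0.0131
gripper_force: 49.1
```

Run:
```python
from h import *
plan([.4418,.0208,.103],13.6)
```

```text
t 59.2 pos [0.4412 0.0207 0.1034] turn rad [-0.     0.001 -0.   ] then dp cm [-0.    0.06  0.04] |dp| 0.1 grip 13.1 49.1 F [-4.3 -3.   4.2] q [-13.  20. 102.  -0.  58. -26.]
```

Request:
move_arm:
  jaw: [1,1,1,1,1,1,1,1,1,1,1,1]
  dp:
    - [0,0,0]
    - [0,0,0]
    - [0,0,0]
    - [0,0,0]
    - [0,0,0]
    - [0,0,0]
    - [0,0,0]
    - [0,0,0]
    - [0,0,0]
    - [0,0,0]
    - [0,0,0]
    - [0,0,0]
  turn:
    - [0,0,0.117]
    - [0,0,0.117]
    - [0,0,0.117]
    - [0,0,0.117]
    - [0,0,0.117]
    - [0,0,0.117]
    - [0,0,0.117]
    - [0,0,0.117]
    - [0,0,0.117]
    - [0,0,0.117]
    - [0,0,0.1]
    - [0,0,0]

```text
time_s: 60.2
position: [0.4406, 0.0208, 0.1034]
tool_rot: [[0.86, 0.511, -0.001], [0.511, -0.86, -0.002], [-0.002, 0.001, -1.0]]
ft_force: [-6.2, -2.3, 6.4]
grip_width: 0.0136
gripper_force: 61.9
```

Request:
move_arm:
  jaw: [3,4,4,4,4,4,4,4,4]
  dp:
    - [0,0,0]
    - [0,0,0]
    - [0,0,0]
    - [0,0,0]
    - [0,0,-2]
    - [0,0,-2.5]
    - [0,0,-2.3]
    - [0,0,0]
    - [0,0,0]
  turn:
    - [0,0,0]
    - [0,0,0]
    - [0,0,0]
    - [0,0,0]
    - [0,0,0]
    - [0,0,0]
    - [0,0,0]
    - [0,0,0]
    - [0,0,0]

```text
time_s: 60.95
position: [0.4419, 0.021, 0.1712]
tool_rot: [[0.859, 0.512, 0.002], [0.512, -0.859, -0.0], [0.002, 0.002, -1.0]]
ft_force: [-0.3, 0.8, 0.4]
grip_width: 0.0398
gripper_force: 0.0
```

Run:
```python
from h import *
lidcheck("wrist")
plan([.6340,.1645,.17],13.6)
```

```text
lid z at y -0.09 0.0841
lid z at y -0.05 0.0843
lid z at y 0.05 0.0841
lid z at y 0.09 0.0837
nl 4328 c [460.7 186.2] sz [48.  14.9] long 34.2 turn(mod pi) 2.4
nr 2697 c [440.2  21.4] sz [54.8 14. ] long 34.3 turn(mod pi) 2.4
fl few
fr 2117 c [593.8 -11.6] sz [23.5 14.2] long 34.2 turn(mod pi) 2.4
t 61.0 pos [0.4413 0.0211 0.1702] turn rad [ 0.   -0.   -1.27] then dp cm [9.41e+00 2.21e+01 2.00e-02] |dp| 24.0 grip 39.9 0.0 F [-0.3 -0.2 -0.2] q [-13.  15.  96.   0.  69.  46.]
```

Last, fl.

Request:
move_arm:
  jaw: [4,4,4,4,4,4,4,4,4,4,4,4]
  dp:
    - [0,0,0]
    - [0,0,0]
    - [0,0,0]
    - [0,0,0]
    - [0,0,0]
    - [0,0,0]
    - [0,0,0]
    - [0,0,0]
    - [0,0,0]
    - [0,0,0]
    - [0,0,0]
    - [0,0,0]
  turn:
    - [0,0,-0.116]
    - [0,0,-0.116]
    - [0,0,-0.116]
    - [0,0,-0.116]
    - [0,0,-0.116]
    - [0,0,-0.116]
    - [0,0,-0.116]
    - [0,0,-0.116]
    - [0,0,-0.116]
    - [0,0,-0.116]
    - [0,0,-0.11]
    - [0,0,0]

```text
time_s: 62.0
position: [0.4409, 0.0211, 0.1693]
tool_rot: [[-0.238, 0.971, -0.002], [0.971, 0.238, 0.001], [0.001, -0.002, -1.0]]
ft_force: [0.4, 1.2, 0.3]
grip_width: 0.0401
gripper_force: 0.0
```

Request:
move_arm:
  jaw: [4,4,4,4,4,4,4,4,4,4,4]
  dp:
    - [1.18,2.76,0]
    - [1.18,2.76,0]
    - [1.18,2.76,0]
    - [1.18,2.76,0]
    - [1.18,2.76,0]
    - [1.18,2.76,0]
    - [1.18,2.76,0]
    - [1.15,2.76,0]
    - [0,0,0]
    - [0,0,0]
    - [0,0,0]
  turn:
    - [0,0,0]
    - [0,0,0]
    - [0,0,0]
    - [0,0,0]
    - [0,0,0]
    - [0,0,0]
    - [0,0,0]
    - [0,0,0]
    - [0,0,0]
    - [0,0,0]
    - [0,0,0]

```text
time_s: 62.92
position: [0.6333, 0.1641, 0.1694]
tool_rot: [[-0.233, 0.973, -0.002], [0.973, 0.233, -0.0], [0.0, -0.002, -1.0]]
ft_force: [-0.5, 0.8, 0.2]
grip_width: 0.0398
gripper_force: 0.0
```

Request:
move_arm:
  jaw: [4,4,4,4,4,4,1,1,1,1,1,1]
  dp:
    - [0,0,1]
    - [0,0,2]
    - [0,0,2]
    - [0,0,1.4]
    - [0,0,0.4]
    - [0,0,0]
    - [0,0,0]
    - [0,0,0]
    - [0,0,0]
    - [0,0,0]
    - [0,0,0]
    - [0,0,0]
  turn:
    - [0,0,0]
    - [0,0,0]
    - [0,0,0]
    - [0,0,0]
    - [0,0,0]
    - [0,0,0]
    - [0,0,0]
    - [0,0,0]
    - [0,0,0]
    - [0,0,0]
    - [0,0,0]
    - [0,0,0]

```text
time_s: 63.92
position: [0.6337, 0.1641, 0.1039]
tool_rot: [[-0.235, 0.972, 0.0], [0.972, 0.235, -0.001], [-0.001, 0.0, -1.0]]
ft_force: [-4.9, -2.4, 5.4]
grip_width: 0.0131
gripper_force: 49.5
```

Run:
```python
from h import *
plan([.634,.1645,.103],13.6)
```

```text
t 63.92 pos [0.6337 0.1641 0.1039] turn rad [ 0.     0.001 -0.001] then dp cm [0.03 0.04 0.09] |dp| 0.1 grip 13.1 49.5 F [-4.9 -2.4  5.4] q [ 4. 38. 67. -0. 75. -9.]
```

Request:
move_arm:
  jaw: [1,1,1,1,1,1,1,1,1,1,1,1]
  dp:
    - [0,0,0]
    - [0,0,0]
    - [0,0,0]
    - [0,0,0]
    - [0,0,0]
    - [0,0,0]
    - [0,0,0]
    - [0,0,0]
    - [0,0,0]
    - [0,0,0]
    - [0,0,0]
    - [0,0,0]
  turn:
    - [0,0,0.117]
    - [0,0,0.117]
    - [0,0,0.117]
    - [0,0,0.117]
    - [0,0,0.117]
    - [0,0,0.117]
    - [0,0,0.117]
    - [0,0,0.117]
    - [0,0,0.117]
    - [0,0,0.117]
    - [0,0,0.1]
    - [0,0,0]

```text
time_s: 64.92
position: [0.6323, 0.1645, 0.1039]
tool_rot: [[0.86, 0.51, -0.003], [0.51, -0.86, -0.001], [-0.003, -0.001, -1.0]]
ft_force: [-11.0, -1.9, 8.9]
grip_width: 0.0134
gripper_force: 62.4
```

Request:
move_arm:
  jaw: [3,4,4,4,4,4,4,4,4,4]
  dp:
    - [0,0,0]
    - [0,0,0]
    - [0,0,0]
    - [0,0,0]
    - [0,0,-2]
    - [0,0,-2.5]
    - [0,0,-2.5]
    - [0,0,-3]
    - [0,0,0]
    - [0,0,0]
  turn:
    - [0,0,0]
    - [0,0,0]
    - [0,0,0]
    - [0,0,0]
    - [0,0,0]
    - [0,0,0]
    - [0,0,0]
    - [0,0,0]
    - [0,0,0]
    - [0,0,0]

```text
time_s: 65.75
position: [0.6346, 0.1644, 0.2042]
tool_rot: [[0.859, 0.512, 0.004], [0.512, -0.859, 0.0], [0.003, 0.002, -1.0]]
ft_force: [0.6, 0.6, -1.3]
grip_width: 0.0402
gripper_force: 0.0
```

Run:
```python
from h import *
lidcheck("wrist"); im=lidcheck("top"); cv2.imwrite("pics/top3.png",im[:,:,::-1])
plan([.6340,.1645,.17],13.6)
```

```text
lid z at y -0.05 0.0884
lid z at y 0.05 0.0846
lid z at y 0.09 0.0838
nl 556 c [453.3 181.3] sz [26.5 13.7] long 33.8 turn(mod pi) 2.41
nr few
fl 2021 c [632.5 165.7] sz [54.7 14. ] long 34.4 turn(mod pi) 2.4
fr 179 c [603.7  -7.5] sz [19.9  7.5] long 76.7 turn(mod pi) 1.66
lid z at y -0.09 0.084
lid z at y -0.05 0.0846
lid z at y 0.05 0.0847
lid z at y 0.09 0.0839
nl 73 c [455. 181.] sz [29.  14.3] long 33.8 turn(mod pi) 2.41
nr 156 c [441.6  20.8] sz [54.6 14.1] long 33.9 turn(mod pi) 2.41
fl 85 c [627.4 159.8] sz [38.6 13.8] long 32.2 turn(mod pi) 2.44
fr 152 c [609.7  -3.5] sz [55.4 13.9] long 34.3 turn(mod pi) 2.4
t 65.85 pos [0.6336 0.1643 0.2014] turn rad [-2.00e-03  1.00e-03 -1.27e+00] then dp cm [0.02 0.04 3.14] |dp| 3.1 grip 39.9 0.0 F [-0.6  0.3 -0.7] q [ 4. 34. 59. -0. 88. 63.]
```

View pics/top3.png

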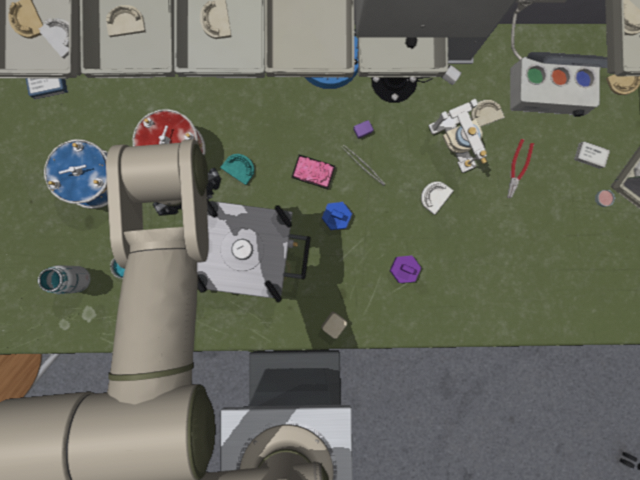

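The picture shows the lid shut and all four knobs at 2.4 rad. The casts, wax tray and plaster block haven't moved, and the robot is clear. Handing in.

```bash
python3 -c "
from rig import ticket; print(ticket.close_job())"
```

```text
the job is handed in; nothing more can be done
None
```

The job is handed in at about 66 s: the two white moulds present lie flat and face to face in the pot, the lid is shut, and all four knobs read about 2.4 rad (their stop) after two crisscross rounds.

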